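# Load a battery pack under the sprung hold-down of a bench test cradle

## Robot

A 6-joint arm with a two-finger parallel gripper is mounted at the origin on the work surface. World frame = base frame: x ahead of the robot, y to its left, z up, the work surface at z = 0. Lengths are in m, angles in rad, forces in N, time in s.
With the tool pointing down it reaches from about 0.35 to 0.775 m from the base axis. Payload 5.5 kg.
Tool frame: the origin (TCP) lies midway between the tips of the shut fingers; the grasp point (between the pads) lies 19 mm behind it; x points along the fingers, y is the direction in which the jaws open and shut, and the axes are right-handed (so a half turn about x gives the same grasp; the last joint's range is limited). The gripper opens to 85 mm and grips with 20 to 120 N. Pads are 22 mm wide; open, the fingers measure 114 mm over their backs; the gripper's body (76 mm by 85 mm) begins 54 mm behind the grasp point. The pads swing forward as they close: fully open they stand 13 mm farther back than shut.
Start: joints at [1.118, 0.313, 0.046, 1.304, 0, 1.431], TCP at [0.177, 0.547, 0.231] pointing down, gripper open.
Joint ranges: [-2.76, 2.76], [-0.86, 1.69], [-1.03, 1.26], [-2.2, 2.34], [-1.47, 1.5], [-3.14, 3.14]. Speed limits (rad/s): [2.57, 2.57, 3.14, 3.14, 3.14, 3.14].

## Interface

Orientations are given as a unit quaternion [w, x, y, z].
In Python, from workcell import env, optics, order, models gives the robot as it stands. The module is installed in compiled form; this text tells all that it offers.
- The arm moves only by the tool servo_tool, never from a script. Its argument "moves" is a list of rows, each a list of 5 numbers: the shift along the tool's x, y, z in cm, then the turn about the tool's x in rad, then the closure, from -1 (fully open) to 1 (shut). A call has exactly 10 rows; each row shifts and turns the commanded pose from where the row before left it, along the tool's axes as they then stand; what a row does not reach is not made up. A row lasts 1/8 s, in which the tool goes at most 62.5 mm and 10.7 degrees, less where a joint would pass 70% of its speed; a pose out of reach is approached as far as the arm can. A call is refused whole if a number of a shift passes 6.25 or a number of a turn 0.188, either way. A call with a gripper value outside its range is refused whole. The fingers move at their own pace and stop on an object; "grip_force" is the grip in N (left out, the last holds). Time passes only in rows, so rows that do not move let the fingers close, or fill a call up. It gives the time, the measured TCP pose, the force and the opening at its end, in the units of the state.
- env.get_state(): the state, without advancing time (a new reading comes with each control period).
- optics.read_camera(name): name is "scene" or "top"; returns a dict with "pixels" (480x640x3 uint8, blue, green, red), "vertical_fov" (degrees; the focal length in pixels is half the picture's height over the tangent of half this angle, whatever the lens; pixels are square), "cx", "cy" (the principal point, pixels), "extrinsics" (4x4, takes a point from world to camera coordinates). Camera axes: x right, y up, looking along -z (the intrinsics and any distortion apply to the point x, -y, -z); pixel columns grow to the right and rows downward; lengths in m; the calibration is good to about 2 mm. A picture is of the moment at which its call begins. There is no depth.
- order.hand_in(): hands the job in, once; it reports no verdict.
Trained networks look in a picture, given as the dict that the camera call returned (one of the last four; its "shot" number tells which), for a name from the list of things; names that differ only in an ending like _2 or _b are one class to them, and where a whole thing is asked for, a point or a joint stands for the part that bears it (a point fixed in the world has none). Each returns a list of dicts, best first, with "conf" (0 to 1); they miss things now and then, are a little off and sometimes report something else, mostly with a low value. They report only what shows in the picture. A call takes as long as a camera call.
- models.outline_of(name, picture): "pixels" (480x640 bool, what is visible of it) and "location" ([column, row] in pixels, amid what is visible of it).
- models.pinpoint(name, picture): "location" ([column, row] in pixels: a listed point, or the origin of a listed thing).
The state is a dict: "clock": time; "joint_pos": joint angles; "qvel": joint speeds; "tau": joint torques, N m; "tcp_pos": TCP position; "orientation": TCP orientation; "wrist_force": force on the tool from outside, world axes, zero at the start; "ft_torque": the same for the moment, N m; "finger_gap": finger opening in m.
Only numpy, scipy, OpenCV 4.12 (cv2) and the standard library are available. Lean on these libraries where they do the work, as an engineer would, in place of code of your own. Each camera call takes 0.05 s, during which the arm holds its last target.

## Task

Put the loose battery pack into the test cradle: rest it on the tongue with its brass nose towards the contact block, slide it in so that its nose pushes the sprung hold-down arm up and out of the way, and go on gently until the pack has pushed the brass plunger all the way in and meets the contact block. Feel for the block rather than ramming it, do not force the arm, then let go, leaving the pack flat in the guides with the arm bearing down on its top, and leave the other things on the bench alone.

Things in the scene. Friction and masses are not known exactly. Their poses are not given: they have to be found in the camera images.
- pack_center (a point): Centre (half-way up) of the loose battery pack: plain black rigid case with a grey sleeve, 138 mm long (x) x 46 wide (y) x 26 high, edges rounded 3 mm, about 250 g, flat on the bench at the start. Own x runs along its length to its nose, z up. At the start the nose points away from the robot, within 35 degrees of straight ahead.
- pack: The same pack; origin at the centre of its underside, same axes. Its nose (+x end) has three short brass strips on top and a brass plate on its end face.
- tail_grip (a point): Good place to grip the pack across its 46 mm width: on its centre line half-way up, 20 mm from the tail end (49 mm behind the centre). Fingers here stay clear of the guides and the arm.
- pack_nose (a point): Centre of the nose end face of the pack, 69 mm ahead of pack_center along the pack's x.
- cradle: Fixed aluminium test cradle. Origin at bench height under the front edge of its wide plate; x = direction the pack is slid in (away from the robot, within 17 degrees), y left, z up. Plate top 14 mm above the bench, x 0 to 170, y -43 to 67 mm. In front a tongue 30 mm wide, same height, runs from x -130 to 0; fingers pass beside it. Nothing is higher than 75 mm at rest.
- channel (a point): On the plate's top (z 14 mm) at x 42, y 0 of the cradle, midway between two steel guides 10 mm high, 50 mm apart inside, from x 18 to 66 mm, with mouths flaring to 57 mm from x 20 back to 0. The pack lies here centred on y 0, its long sides along the guides, its top 40 mm above the bench.
- hold_arm (a joint): Angle (rad) of the sprung hold-down arm, a bent steel rod 10 mm thick on a hinge along the cradle's x at y 56, z 50 mm. 0 = at rest on its stop; grows as it lifts, to 0.7; a spring drives it down. On the pack's top it reads about 0.17 and presses with about 6 N; sliding the pack in takes about 16 N while it lifts the arm, then 3 to 13 N. Never force it with over 30 N.
- runner (a point): Middle of the underside of the arm's runner. At rest it is at x 36, y 0, z 30 mm of the cradle (10 mm lower than the pack's top); the runner is level from x 26 to 46 mm, and towards -x its toe slopes up to z 47 mm at x -10 mm, so a pack slid along the plate lifts it like a ramp.
- contact_rail: Two fixed dark rails carrying the grey contact block (30 x 66 x 34 mm, top 53 mm above the bench); origin at x 97, y 0, z 14 mm of the cradle. The block is clamped somewhere along them and where is NOT reported: its front face is between x 76 and 100 mm of the cradle, to be found by touch. It does not give way, and is delicate: never more than 25 N.
- plunger (a joint): How far (m) the brass plunger in the block's front face is pushed in: 0 = out, 6 mm proud of the face; 0.006 = flush, when the pack meets the rigid face. Its spring takes about 1.5 N at first, 3 N when flush. Friction under the arm holds the pack against it.
- tyre: Bystander: loose ribbed tyre on its wheel, 92 mm across, 36 mm high, on the bench.
- tape_roll: Bystander: yellow roll of tape, 104 mm across, 48 mm high.
- parts_box: Bystander: small cardboard box 90 x 60 x 45 mm.
- driver: Bystander: screwdriver lying on the bench.

How it is judged:
On the way, in this order (a step that is already met when the one before it is completed fails the run):
1. the pack's nose has pushed the hold-down arm up and lies beneath its runner (value of joint hold_arm above 0.12 rad and x of pack_nose in the frame of cradle above 0.03 m and contact force between pack and hold_arm above 1 N), for 0.1 s.
2. the pack has pushed the plunger in to within 2.5 mm of flush or further (value of joint plunger above 0.0035 m), for 0.2 s.
At the end, for the whole second after the job is handed in: Pack released, at rest in the cradle: flat (0.05 rad), in line (0.07 rad), centred in the guides (5 mm), its nose holding the plunger in by at least 3.5 of the 6 mm to flush, and the hold-down arm (0.12 to 0.26 rad) bearing on it with over 2 N (value of joint plunger above 0.0035 m and value of joint hold_arm between 0.12 and 0.26 rad and contact force between pack and hold_arm above 2 N and angle between the x axis of pack and the x axis of cradle, either way round below 0.07 rad and angle between pack's own z axis and vertical below 0.05 rad and y of pack_center in the frame of cradle between -0.005 and 0.005 m and z of pack_center in the frame of cradle below 0.03 m and linear speed of pack below 0.01 m/s); the robot touches nothing.
It fails at once if the pack presses on the contact block or plunger with more than 25 N (contact force between pack and contact_rail above 25 N).
It fails at once if the pack is forced against the hold-down arm with more than 30 N (contact force between pack and hold_arm above 30 N).
It fails at once if the robot presses on the contact block (contact force between any of the fingers, the arm and contact_rail above 25 N).
It fails at once if a bystander is moved by more than 30 mm (distance of any of tyre, tape_roll, parts_box, driver from where it was at the start of the episode above 0.03 m).
It also fails if it takes over 72 s, if anything falls off the work surface, if the arm or the gripper's body presses on something with over 40 N, if the wrist force passes 120 N, or if a joint passes its speed limit or range.

## Working session

There is one attempt and no reset: what is moved stays moved. The work goes in short steps, Python scripts to look and compute and a tool call to move; the robot and the scene stay as the last step left them, time stands still between calls to the robot, and variables do not carry over. Pictures are saved under pics/ and viewed, and the job is handed in when it is done.

Besides the shell and the picture viewer there is one more tool, called after "Call:" as name(argument=value, ...), one argument or row to a line, values as JSON. servo_tool: Moves the arm, as the interface text tells. Its arguments: {"type":"object","properties":{"moves":{"type":"array"},"grip_force":{"type":"number"}},"required":["moves"]}

```bash
mkdir -p pics; cat > h.py <<'E'
import numpy as np, cv2
from workcell import env, optics, order, models
def K(p):
    f=240/np.tan(np.radians(p["vertical_fov"])/2); return f,p["cx"],p["cy"]
def proj(p,X):
    X=np.atleast_2d(X); E=np.array(p["extrinsics"]); c=X@E[:3,:3].T+E[:3,3]
    f,cx,cy=K(p); return np.c_[cx+f*c[:,0]/-c[:,2], cy+f*(-c[:,1])/-c[:,2]]
def back(p,uv,z):
    f,cx,cy=K(p);E=np.array(p["extrinsics"]);R=E[:3,:3];o=-R.T@E[:3,3]
    d=R.T@np.array([(uv[0]-cx)/f,-(uv[1]-cy)/f,-1.]); return o+d*(z-o[2])/d[2]
E
python3 - <<'E'
from h import *
for n in("scene","top"):
    p=optics.read_camera(n); cv2.imwrite(f"pics/{n}0.png",p["pixels"]); print(n,{k:v for k,v in p.items() if k!="pixels"})
    for t,z in(("pack_center",.013),("pack",0),("tail_grip",.013),("pack_nose",.013),("cradle",0),("channel",.014),("runner",.03),("contact_rail",.014)):
        r=models.pinpoint(t,p)
        for q in r[:2]: print(t,np.round(q["location"],1),round(q["conf"],2),back(p,q["location"],z).round(4))
s=env.get_state(); print(s)
E
```

```text
scene {'vertical_fov': 50.243656497177604, 'cx': 318.0636673811753, 'cy': 248.28340370833976, 'extrinsics': array([[-0.67710936,  0.73586865, -0.00449935,  0.39242009],
       [-0.5631716 , -0.51424728,  0.6468288 ,  0.2605118 ],
       [ 0.47366725,  0.44050774,  0.76262197, -1.66978794],
       [ 0.        ,  0.        ,  0.        ,  1.        ]]), 'shot': 1}
pack_center [284.5 247.8] 0.67 [ 0.5862 -0.1217  0.013 ]
pack_center [451.7 339. ] 0.38 [0.5178 0.385  0.013 ]
pack [289.8 251.7] 0.67 [ 0.579  -0.1088  0.    ]
tail_grip [306.2 244.4] 0.8 [ 0.5361 -0.0854  0.013 ]
pack_nose [261.5 256.5] 0.89 [ 0.6515 -0.1463  0.013 ]
pack_nose [339.5 314.5] 0.24 [0.6489 0.1374 0.013 ]
cradle [365.5 298.1] 0.68 [0.5581 0.149  0.    ]
runner [354.4 299.1] 0.67 [0.597  0.1418 0.03  ]
runner [352.7 300.7] 0.23 [0.6037 0.1418 0.03  ]
contact_rail [340. 316.] 0.9 [0.6519 0.1416 0.014 ]
top {'vertical_fov': 54.29716784204872, 'cx': 325.9005257937936, 'cy': 239.79944964944434, 'extrinsics': array([[ 0.02030119, -0.99940533,  0.02787213, -0.03637155],
       [ 0.99581503,  0.0226972 ,  0.08852828, -
[... 468 characters left out ...]
 [267.  216.7] 0.64 [0.6434 0.1268 0.014 ]
{'clock': 0.9, 'joint_pos': array([1.11839059e+00, 3.13180469e-01, 4.60943206e-02, 1.30364020e+00,
       4.99235484e-06, 1.43119191e+00]), 'qvel': array([-0.00107081,  0.00028379, -0.00096888, -0.00048285, -0.0014864 ,
        0.00100462]), 'tau': array([-2.26666045e-03, -4.80450404e+01,  2.98812085e+01,  8.01101282e-05,
       -3.77945416e-04,  3.21434165e-06]), 'tcp_pos': array([0.17696126, 0.54711377, 0.23133198]), 'orientation': array([ 0.6984816 ,  0.11016583,  0.69847054, -0.11011747]), 'wrist_force': array([-0.30016639,  0.60931367,  0.74401795]), 'ft_torque': array([-0.0079152 ,  0.02254005, -0.00336527]), 'finger_gap': 0.08532750046066659}
```

```bash
python3 - <<'E'
import cv2
t=cv2.imread("pics/top0.png"); cv2.imwrite("pics/t_crop.png",cv2.resize(t[130:330,180:440],None,fx=3,fy=3,interpolation=2))
t=cv2.imread("pics/scene0.png"); cv2.imwrite("pics/s_crop.png",cv2.resize(t[200:400,200:460],None,fx=3,fy=3,interpolation=2))
E
```

```text
(no output)
```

View pics/top0.png

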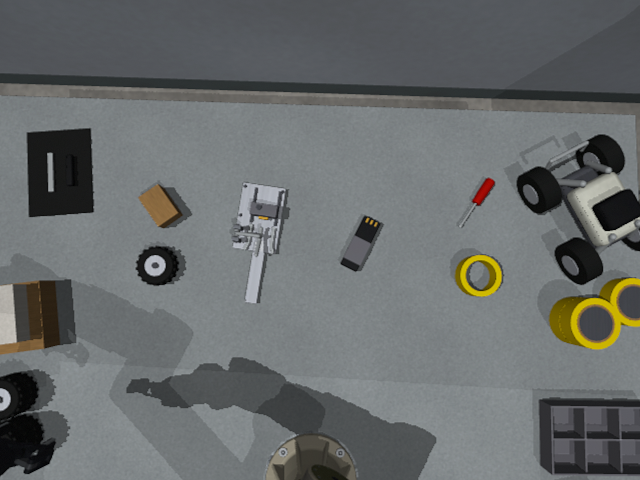

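View pics/t_crop.png

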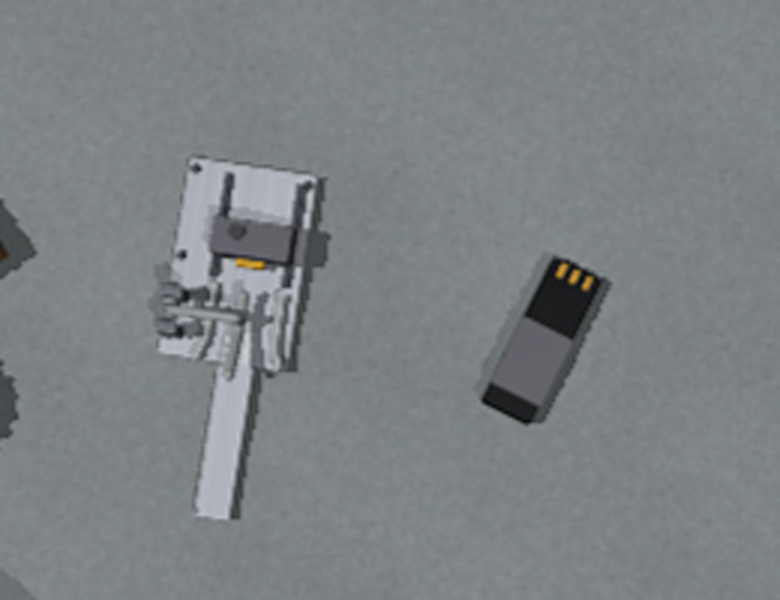

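View pics/s_crop.png

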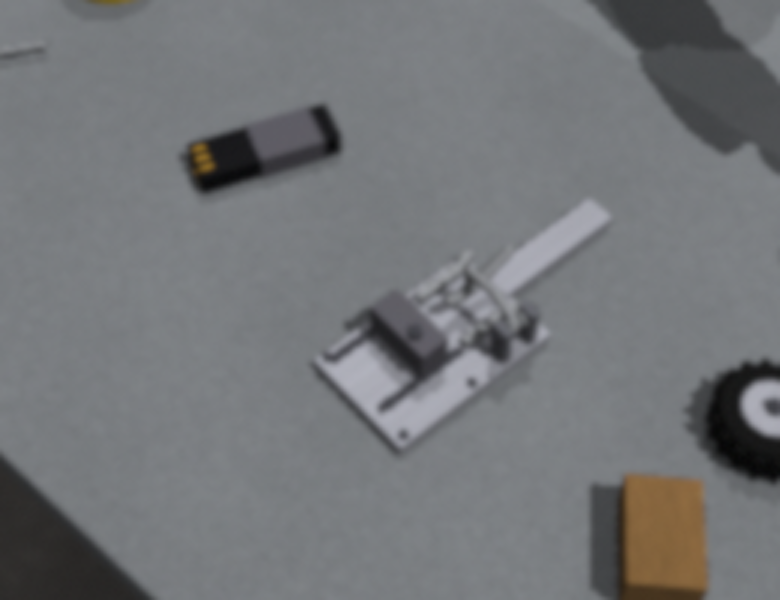

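The top view shows the cradle, with its tongue end near (252,302) and its far plate corners near (243,183) and (287,189). The pack lies around (361,243) with its brass strips up and to the right. Next I'll fit both poses to their corners and check with an overlay.

```bash
cat > fit.py <<'E'
from h import *
from scipy.optimize import least_squares
def T(q,P): 
    c,s=np.cos(q[2]),np.sin(q[2]); P=np.asarray(P,float)
    return np.c_[q[0]+c*P[:,0]-s*P[:,1], q[1]+s*P[:,0]+c*P[:,1], P[:,2]]
E
python3 - <<'E'
from fit import *
t=optics.read_camera("top"); s=optics.read_camera("scene")
ct=lambda L:(np.array(L)+.5)/3-.5+[180,130]
cs=lambda L:(np.array(L)+.5)/3-.5+[200,200]
CP=np.array([[.17,.067,.014],[.17,-.043,.014],[0,.067,.014],[0,-.043,.014],[-.13,.015,.014],[-.13,-.015,.014]])
ut=ct([(190,157),(322,178),(158,350),(295,370),(196,517),(238,517)])
us=cs([(400,450),(315,363),(550,337),(np.nan,)*2,(612,213),(590,198)])
def res(q,P,o=('t','s')):
    r=np.r_[(proj(t,T(q,P[0]))-P[1]),(proj(s,T(q,P[0]))-P[2])]; return r
def fit(P,A,B,q0):
    m=lambda q:res(q,(P,A,B))[~np.isnan(np.r_[A,B][:,0])].ravel()
    r=least_squares(m,q0,loss='soft_l1'); print(r.x.round(4),np.degrees(r.x[2]).round(2)); print(res(r.x,(P,A,B)).round(1).tolist()); return r.x
qc=fit(CP,ut,us,[.555,.148,-.1])
# pack via top corners z=26
z=.026;PP=np.array([[.067,.021,z],[.067,-.021,z],[-.067,.021,z],[-.067,-.021,z]])
pt=ct([(556,258),(604,281),(486,401),(535,420)])
ps=cs([(205,183),(190,148),(336,135),(323,108)])
qp=fit(PP,pt,ps,[.58,-.115,-.43])
np.save("q.npy",[qc,qp])
for nm,p,o,sc in(("t",t,(180,130),0),("s",s,(200,200),0)):
    im=cv2.resize(p["pixels"][o[1]:o[1]+200,o[0]:o[0]+260],None,fx=3,fy=3,interpolation=2)
    def dl(q,P,col):
        u=((proj(p,T(q,P))-o+.5)*3-.5); cv2.polylines(im,[np.round(u*8).astype(np.int32)],True,col,1,cv2.LINE_AA,3)
    dl(qc,CP[[0,1,3,2]],(0,255,0)); dl(qc,[[-.13,.015,.014],[-.13,-.015,.014],[0,-.015,.014],[0,.015,.014]],(0,255,0))
    for y in(.025,-.025): dl(qc,[[.018,y,.024],[.066,y,.024]],(0,0,255))
    dl(qc,[[.02,.0,.014],[.06,0,.014]],(255,0,255))
    for zz in(0,z): dl(qp,[[.069,.023,zz],[.069,-.023,zz],[-.069,-.023,zz],[-.069,.023,zz]],(0,255,255))
    cv2.imwrite(f"pics/ov_{nm}.png",im)
E
```

```text
[ 0.5566  0.1443 -0.1186] -6.8
[[0.0, -0.8], [-1.3, -1.7], [0.2, 0.6], [-2.1, 0.0], [0.1, -0.8], [-2.0, 0.9], [0.1, -0.7], [-0.8, -1.3], [0.2, -1.9], [nan, nan], [-0.2, 0.6], [-0.9, -1.0]]
[ 0.5823 -0.1119 -0.4301] -24.64
[[-0.3, -0.6], [-1.3, -1.1], [0.2, -0.6], [-1.0, 0.4], [-0.6, -2.2], [-0.5, -1.3], [1.2, -0.7], [-0.1, -2.0]]
```

View pics/ov_t.png

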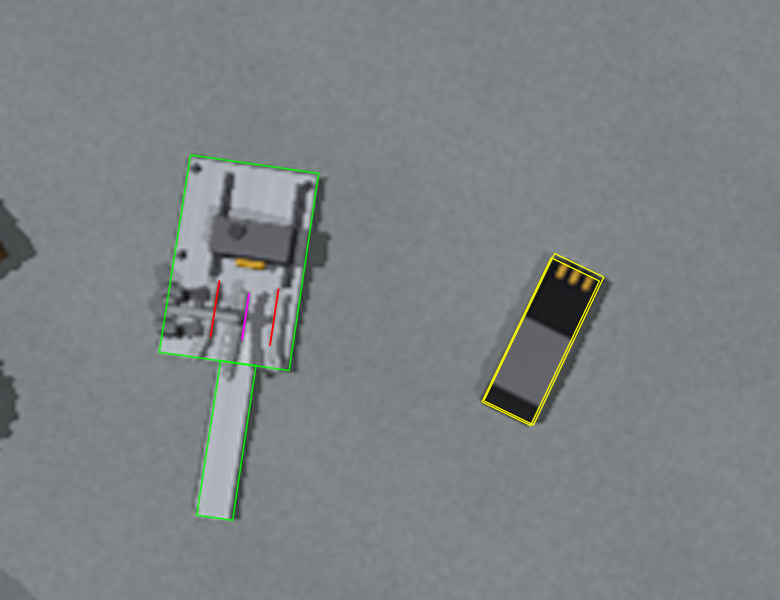

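View pics/ov_s.png

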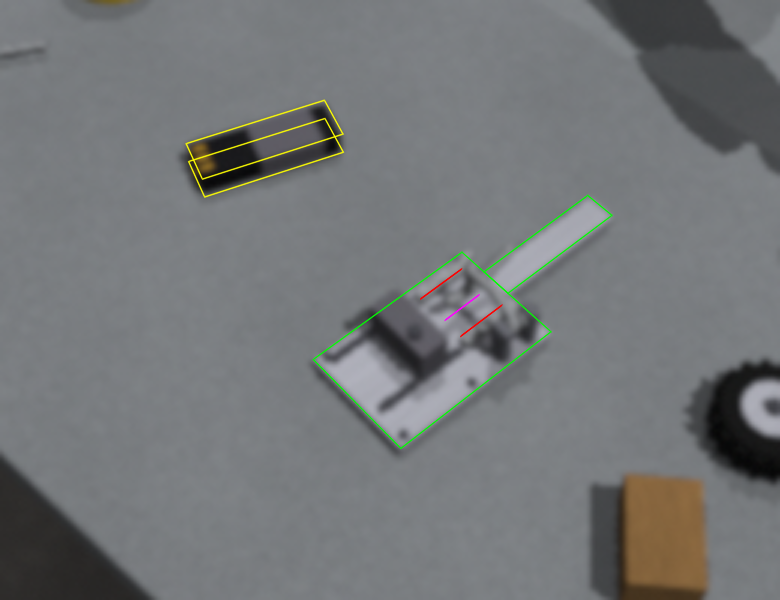

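```bash
cat > ref.py <<'E'
from fit import *
from scipy.optimize import minimize
def score(p,q,segs,off):
    g=cv2.GaussianBlur(cv2.cvtColor(p["pixels"],cv2.COLOR_BGR2GRAY).astype(np.float32),(0,0),1.0)
    tot=0
    for a,b in segs:
        P=np.array(a)[None]+np.linspace(.05,.95,60)[:,None]*(np.array(b)-np.array(a))[None]
        u=proj(p,T(q,P))+off; d=u[-1]-u[0]; n=np.array([-d[1],d[0]])/np.linalg.norm(d)
        sm=lambda v:cv2.remap(g,v[:,0].astype(np.float32)[None],v[:,1].astype(np.float32)[None],1)[0]
        tot+=np.abs(np.mean(sm(u+n)-sm(u-n)))*np.linalg.norm(d)
    return tot
E
python3 - <<'E'
from ref import *
t=optics.read_camera("top"); s=optics.read_camera("scene"); qc,qp=np.load("q.npy")
z=.014
c={k:(x,y,z) for k,(x,y) in dict(a=(.17,.067),b=(.17,-.043),c=(0,-.043),d=(0,.067),e=(0,.015),f=(-.13,.015),g=(-.13,-.015),h=(0,-.015)).items()}
ct=[(c[i],c[j]) for i,j in("ab","ad","ef","fg","gh","bc","hc","de")]
cs=[(c[i],c[j]) for i,j in("ab","ad","ef","fg","gh","bc")]
z=.026;r=.069;w=.023
def run(q0,st,ss,lab):
    for nm,f in(("top",lambda v:-score(t,v[:3],st,0)),("scene",lambda v:-score(s,v[:3],ss,0)),("both",lambda v:-score(t,v[:3],st,v[3:5])-score(s,v[:3],ss,-v[3:5]) )):
        if nm=="both": continue
        best=min((minimize(f,q0,method="Nelder-Mead",options=dict(initial_simplex=np.array([q0]+[q0+d for d in np.diag([.004,.004,.02])*k]),xatol=1e-5,fatol=1e-3)) for k in(1,-1,.5)),key=lambda o:o.fun)
        print(lab,nm,best.x.round(4),round(best.fun,1),round(f(q0),1))
run(qc,ct,cs,"cradle")
zz=.023
pp=[((r,w,zz),(r,-w,zz)),((r,w,zz),(-r,w,zz)),((-r,w,zz),(-r,-w,zz)),((-r,-w,zz),(r,-w,zz))]
run(qp,pp,pp,"pack")
for n in("pack","cradle","channel","runner","contact_rail","hold_arm","plunger","tail_grip"):
    for p in(t,s):
        r_=models.pinpoint(n,p) if n not in("hold_arm","plunger") else models.outline_of(n,p)
        if r_: print(n,np.round(r_[0]["location"],1),round(r_[0]["conf"],2))
E
```

```text
cradle top [ 0.5547  0.1459 -0.1283] -10206.0 -8566.6
cradle scene [ 0.5565  0.1458 -0.1294] -5441.2 -5112.0
pack top [ 0.582  -0.11   -0.4629] -3493.8 -3210.0
pack scene [ 0.5852 -0.1145 -0.4696] -2552.0 -2335.7
pack [360.7 244.4] 0.73
pack [287.3 254.3] 0.7
cradle [257.5 252.6] 0.94
cradle [364.2 297.9] 0.61
channel [260.4 236.1] 0.58
runner [257.7 237.7] 0.68
runner [353.8 298.8] 0.54
contact_rail [266.6 214.5] 0.63
contact_rail [339.7 315.8] 0.76
hold_arm [259.8 234.3] 0.63
hold_arm [362.3 292.4] 0.53
plunger [180.  217.2] 0.16
tail_grip [350.4 263.7] 0.8
tail_grip [305.5 241.9] 0.81
```

```bash
cat > plan.py <<'E'
from fit import *
from scipy.spatial.transform import Rotation as Ro
import sys
QC=np.array([.5555,.1459,-.129]); QP=np.array([.5835,-.112,-.466])
def cur():
    s=env.get_state(); o=s["orientation"]; R=Ro.from_quat([o[1],o[2],o[3],o[0]]); return s,np.array(s["tcp_pos"]),R
def show():
    s,p,R=cur(); M=R.as_matrix(); yw=np.arctan2(M[1,1],M[0,1])
    print("t",round(s["clock"],2),"tcp",p.round(4),"x",M[:,0].round(3),"jaw yaw",round(yw,4),"F",np.round(s["wrist_force"],1),"gap",round(s["finger_gap"],4),"j",np.round(s["joint_pos"],2)); return p,M,yw
def plan(target,packyaw,n):
    # jaws y along pack +-y ; turn about tool x (down)
    p,M,yw=show(); d=(packyaw+np.pi/2-yw+np.pi/2)%np.pi-np.pi/2
    a=-d # tool x down: +turn about x => -yaw
    R=Ro.from_matrix(M); rows=[]
    V=(np.array(target)-p)/n
    for k in range(n):
        rows.append((R.inv().apply(V)*100).round(2).tolist()+[round(a/n,4)]); R=R*Ro.from_rotvec([a/n,0,0])
    print("d",V*n,"turn",a); [print(r) for r in rows]
def cr(P): return T(QC,[P])[0]
E
python3 - <<'E'
from plan import *
g=T(QP,[[-.049,0,0.12]])[0]; print(g); plan(g,QP[2],20)
E
```

```text
[ 0.53972474 -0.0899835   0.12      ]
t 1.9 tcp [0.1769 0.5471 0.2313] x [ 0.  0. -1.] jaw yaw 1.258 F [0.9 0.7 0.2] gap 0.0856 j [1.12 0.31 0.05 1.3  0.   1.43]
d [ 0.36277503 -0.63712036 -0.11131118] turn 0.15320188486201936
[0.56, -2.47, 2.71, np.float64(0.0077)]
[0.56, -2.45, 2.73, np.float64(0.0077)]
[0.56, -2.43, 2.74, np.float64(0.0077)]
[0.56, -2.41, 2.76, np.float64(0.0077)]
[0.56, -2.39, 2.78, np.float64(0.0077)]
[0.56, -2.37, 2.8, np.float64(0.0077)]
[0.56, -2.35, 2.82, np.float64(0.0077)]
[0.56, -2.32, 2.83, np.float64(0.0077)]
[0.56, -2.3, 2.85, np.float64(0.0077)]
[0.56, -2.28, 2.87, np.float64(0.0077)]
[0.56, -2.26, 2.89, np.float64(0.0077)]
[0.56, -2.24, 2.9, np.float64(0.0077)]
[0.56, -2.21, 2.92, np.float64(0.0077)]
[0.56, -2.19, 2.94, np.float64(0.0077)]
[0.56, -2.17, 2.96, np.float64(0.0077)]
[0.56, -2.15, 2.97, np.float64(0.0077)]
[0.56, -2.12, 2.99, np.float64(0.0077)]
[0.56, -2.1, 3.0, np.float64(0.0077)]
[0.56, -2.08, 3.02, np.float64(0.0077)]
[0.56, -2.05, 3.04, np.float64(0.0077)]
```

Call:
servo_tool(
  moves=[
    [0.56,-2.46,2.72,0.008,-1],
    [0.56,-2.44,2.73,0.008,-1],
    [0.56,-2.43,2.74,0.008,-1],
    [0.56,-2.41,2.76,0.008,-1],
    [0.56,-2.39,2.78,0.008,-1],
    [0.56,-2.37,2.8,0.008,-1],
    [0.56,-2.35,2.82,0.008,-1],
    [0.56,-2.32,2.83,0.008,-1],
    [0.56,-2.3,2.85,0.008,-1],
    [0.56,-2.28,2.87,0.008,-1],
  ],
)

```text
clock: 3.15
tcp_pos: [0.3586, 0.2275, 0.1754]
orientation: [0.694, 0.138, 0.693, -0.138]
wrist_force: [0.1, 0.3, 0.5]
finger_gap: 0.0857
```

Call:
servo_tool(
  moves=[
    [0.56,-2.26,2.89,0.008,-1],
    [0.56,-2.24,2.9,0.008,-1],
    [0.56,-2.21,2.92,0.008,-1],
    [0.56,-2.19,2.94,0.008,-1],
    [0.56,-2.17,2.96,0.008,-1],
    [0.56,-2.15,2.97,0.008,-1],
    [0.56,-2.12,2.99,0.008,-1],
    [0.56,-2.1,3.0,0.008,-1],
    [0.56,-2.08,3.02,0.008,-1],
    [0,0,0,0,-1],
  ],
)

```text
clock: 4.4
tcp_pos: [0.521, -0.0611, 0.1244]
orientation: [0.688, 0.164, 0.688, -0.164]
wrist_force: [0.2, 0.8, 0.7]
finger_gap: 0.0854
```

```bash
python3 - <<'E'
from plan import *
g=T(QP,[[-.050,0,0.002]])[0]; plan(g,QP[2],10)
for n,o in(("scene",(200,150)),("top",(230,130))):
    p=optics.read_camera(n); cv2.imwrite(f"pics/{n}1.png",cv2.resize(p["pixels"][o[1]:o[1]+200,o[0]:o[0]+260],None,fx=3,fy=3,interpolation=2))
E
```

```text
t 4.4 tcp [ 0.521  -0.0611  0.1244] x [ 0. -0. -1.] jaw yaw 1.1029 F [0.2 0.8 0.7] gap 0.0854 j [-0.27  0.27 -0.28  1.02 -0.    0.2 ]
d [ 0.01781599 -0.02843289 -0.12243228] turn -0.0019390295761201326
[1.22, -0.17, 0.29, np.float64(-0.0002)]
[1.22, -0.17, 0.29, np.float64(-0.0002)]
[1.22, -0.17, 0.29, np.float64(-0.0002)]
[1.22, -0.17, 0.29, np.float64(-0.0002)]
[1.22, -0.17, 0.29, np.float64(-0.0002)]
[1.22, -0.17, 0.29, np.float64(-0.0002)]
[1.22, -0.17, 0.29, np.float64(-0.0002)]
[1.22, -0.17, 0.29, np.float64(-0.0002)]
[1.22, -0.17, 0.29, np.float64(-0.0002)]
[1.22, -0.17, 0.29, np.float64(-0.0002)]
```

View pics/scene1.png

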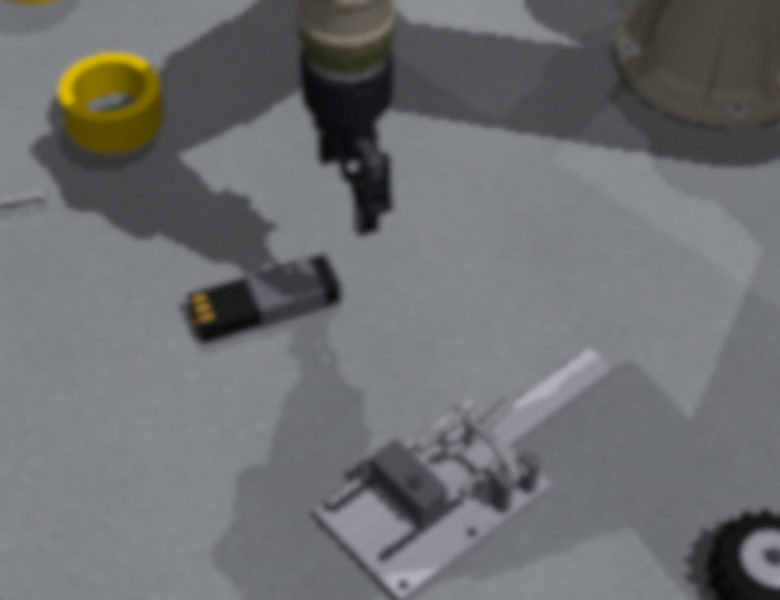

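The gripper hangs above and behind the pack, whose tail is at crop (325,275). The way down is clear. I'll move sideways first, then descend.

Call:
servo_tool(
  moves=[
    [0.5,-0.43,0.73,0,-1],
    [0.5,-0.43,0.73,0,-1],
    [0.8,-0.43,0.73,0,-1],
    [1.0,-0.43,0.73,0,-1],
    [1.8,0,0,0,-1],
    [1.8,0,0,0,-1],
    [1.8,0,0,0,-1],
    [1.8,0,0,0,-1],
    [1.4,0,0,0,-1],
    [0.4,0,0,0,-1],
  ],
)

```text
clock: 5.75
tcp_pos: [0.5375, -0.0873, 0.0056]
orientation: [0.687, 0.163, 0.689, -0.163]
wrist_force: [-0.2, -0.9, -0.0]
finger_gap: 0.0855
```

```bash
python3 - <<'E'
from plan import *
g=T(QP,[[-.050,0,0.002]])[0]; plan(g,QP[2],1)
for n,o in(("scene",(200,150)),("top",(270,130))):
    p=optics.read_camera(n); cv2.imwrite(f"pics/{n}2.png",cv2.resize(p["pixels"][o[1]:o[1]+200,o[0]:o[0]+260],None,fx=3,fy=3,interpolation=2))
E
```

```text
t 5.75 tcp [ 0.5375 -0.0873  0.0056] x [-0.002  0.001 -1.   ] jaw yaw 1.1059 F [-0.2 -0.9 -0. ] gap 0.0855 j [-0.31  0.43 -0.38  0.76  0.    0.16]
d [ 0.0013173  -0.00220716 -0.00358485] turn 0.0010798905664699543
[0.36, -0.14, 0.22, np.float64(0.0011)]
```

View pics/scene2.png

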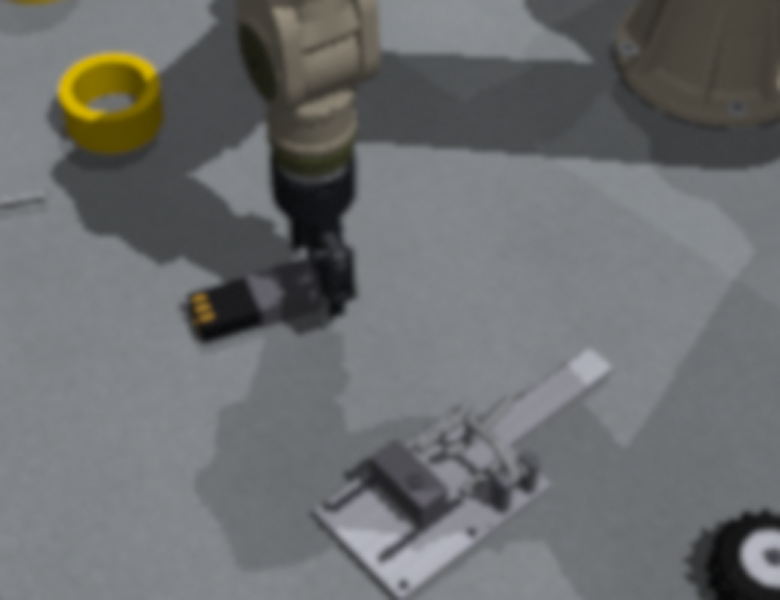

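The fingers straddle the pack's tail at crop (325,285). I'll take out the remaining offset and close.

Call:
servo_tool(
  moves=[
    [0.3,-0.14,0.2,0,-1],
    [0,0,0,0,-1],
    [0,0,0,0,1],
    [0,0,0,0,1],
    [0,0,0,0,1],
    [0,0,0,0,1],
    [0,0,0,0,1],
    [0,0,0,0,1],
    [0,0,0,0,1],
    [0,0,0,0,1],
  ],
  grip_force=60,
)

```text
clock: 7.1
tcp_pos: [0.5398, -0.0897, 0.0044]
orientation: [0.688, 0.163, 0.688, -0.163]
wrist_force: [-0.2, 0.2, 6.0]
finger_gap: 0.0446
```

```bash
python3 - <<'E'
from plan import *
show()
# target: above tongue, yaw of cradle, pack nose at cradle x=-0.02 -> tail grip at -.139 (approx)
plan([*show()[0][:2],.10],QP[2],5)
E
```

```text
t 7.1 tcp [ 0.5398 -0.0897  0.0044] x [ 0.001 -0.    -1.   ] jaw yaw 1.106 F [-0.2  0.2  6. ] gap 0.0446 j [-0.31  0.43 -0.38  0.76  0.    0.15]
t 7.1 tcp [ 0.5398 -0.0897  0.0044] x [ 0.001 -0.    -1.   ] jaw yaw 1.106 F [-0.2  0.2  6. ] gap 0.0446 j [-0.31  0.43 -0.38  0.76  0.    0.15]
t 7.1 tcp [ 0.5398 -0.0897  0.0044] x [ 0.001 -0.    -1.   ] jaw yaw 1.106 F [-0.2  0.2  6. ] gap 0.0446 j [-0.31  0.43 -0.38  0.76  0.    0.15]
d [0.         0.         0.09557978] turn 0.0012382752827568844
[-1.91, 0.0, 0.0, np.float64(0.0002)]
[-1.91, 0.0, 0.0, np.float64(0.0002)]
[-1.91, 0.0, 0.0, np.float64(0.0002)]
[-1.91, 0.0, 0.0, np.float64(0.0002)]
[-1.91, 0.0, 0.0, np.float64(0.0002)]
```

Call:
servo_tool(
  moves=[
    [-1.0,0,0,0,1],
    [-1.5,0,0,0,1],
    [-1.5,0,0,0,1],
    [-1.5,0,0,0,1],
    [-1.5,0,0,0,1],
    [-1.5,0,0,0,1],
    [-1.0,0,0,0,1],
    [0,0,0,0,1],
    [0,0,0,0,1],
    [0,0,0,0,1],
  ],
)

```text
clock: 8.35
tcp_pos: [0.5389, -0.0894, 0.0982]
orientation: [0.688, 0.163, 0.689, -0.163]
wrist_force: [-0.2, -0.5, -1.7]
finger_gap: 0.0449
```

```bash
python3 - <<'E'
from plan import *
p=optics.read_camera("scene");o=(200,130); cv2.imwrite("pics/scene3.png",cv2.resize(p["pixels"][o[1]:o[1]+200,o[0]:o[0]+260],None,fx=3,fy=3,interpolation=2))
t=optics.read_camera("top");o=(200,130); cv2.imwrite("pics/top3.png",cv2.resize(t["pixels"][o[1]:o[1]+200,o[0]:o[0]+260],None,fx=3,fy=3,interpolation=2))
g=cr([-.139,0,.095]); print(g); plan(g,QC[2],16)
E
```

```text
[0.41765495 0.16378131 0.095     ]
t 8.45 tcp [ 0.5391 -0.0895  0.0983] x [-0.001  0.    -1.   ] jaw yaw 1.106 F [ 0.1 -0.1 -2.3] gap 0.045 j [-0.31  0.34 -0.26  0.98  0.    0.15]
d [-0.12141169  0.25323649 -0.00329072] turn -0.3357849094936527
[0.02, 1.07, -1.39, np.float64(-0.021)]
[0.02, 1.1, -1.36, np.float64(-0.021)]
[0.02, 1.13, -1.34, np.float64(-0.021)]
[0.02, 1.16, -1.32, np.float64(-0.021)]
[0.02, 1.19, -1.29, np.float64(-0.021)]
[0.02, 1.21, -1.27, np.float64(-0.021)]
[0.02, 1.24, -1.24, np.float64(-0.021)]
[0.02, 1.27, -1.22, np.float64(-0.021)]
[0.02, 1.29, -1.19, np.float64(-0.021)]
[0.02, 1.32, -1.16, np.float64(-0.021)]
[0.02, 1.34, -1.13, np.float64(-0.021)]
[0.02, 1.36, -1.11, np.float64(-0.021)]
[0.02, 1.39, -1.08, np.float64(-0.021)]
[0.02, 1.41, -1.05, np.float64(-0.021)]
[0.02, 1.43, -1.02, np.float64(-0.021)]
[0.02, 1.45, -0.99, np.float64(-0.021)]
```

View pics/scene3.png

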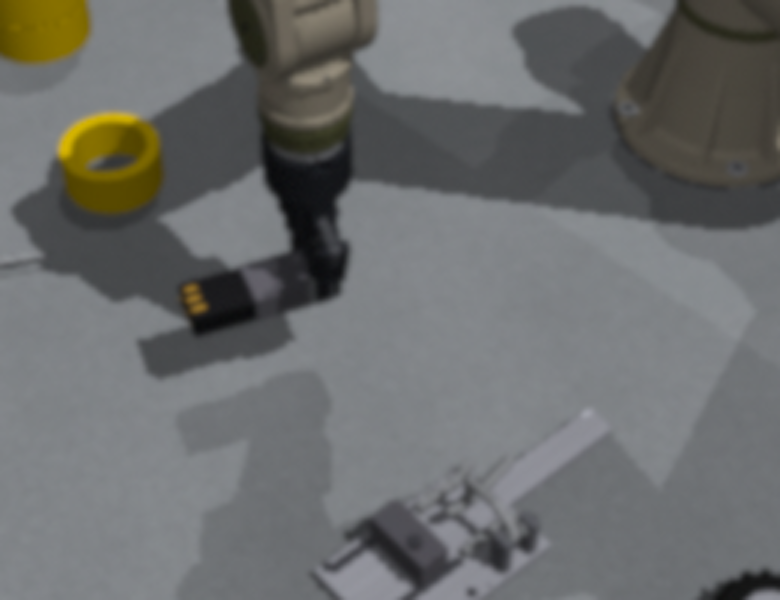

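View pics/top3.png

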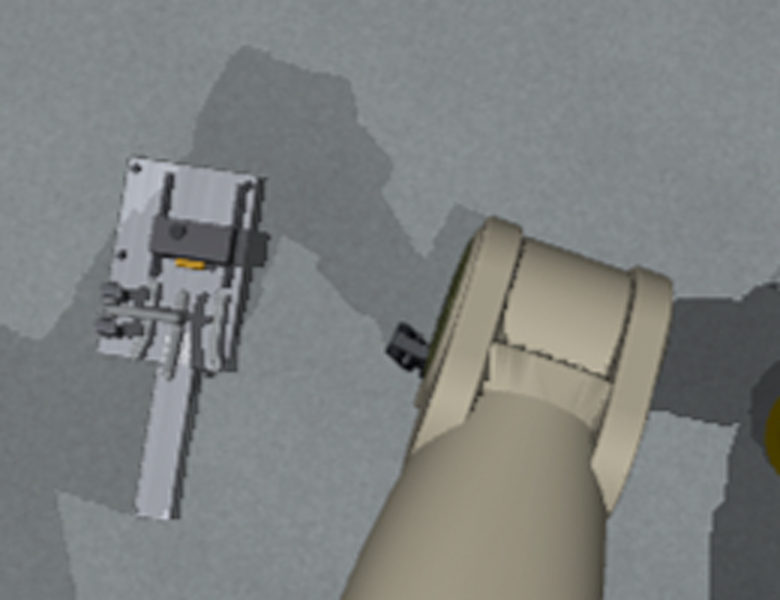

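The pack is held level with its nose at crop (190,310), and the path at this height is clear. I'll carry it across to above the tongue.

Call:
servo_tool(
  moves=[
    [0,1.07,-1.39,-0.021,1],
    [0,1.1,-1.36,-0.021,1],
    [0,1.13,-1.34,-0.021,1],
    [0,1.16,-1.32,-0.021,1],
    [0,1.19,-1.29,-0.021,1],
    [0,1.21,-1.27,-0.021,1],
    [0,1.24,-1.24,-0.021,1],
    [0,1.27,-1.22,-0.021,1],
    [0,1.29,-1.19,-0.021,1],
    [0,1.32,-1.16,-0.021,1],
  ],
)

```text
clock: 9.7
tcp_pos: [0.463, 0.0697, 0.0989]
orientation: [0.701, 0.089, 0.701, -0.089]
wrist_force: [-0.2, -0.5, -2.3]
finger_gap: 0.0448
```

Call:
servo_tool(
  moves=[
    [0,1.34,-1.13,-0.021,1],
    [0,1.36,-1.11,-0.021,1],
    [0,1.39,-1.08,-0.021,1],
    [0,1.41,-1.05,-0.021,1],
    [0,1.43,-1.02,-0.021,1],
    [0,1.45,-0.99,-0.021,1],
    [0,0,0,0,1],
    [0,0,0,0,1],
    [0,0,0,0,1],
    [0,0,0,0,1],
  ],
)

```text
clock: 10.95
tcp_pos: [0.4181, 0.1632, 0.0989]
orientation: [0.706, 0.046, 0.706, -0.046]
wrist_force: [0.7, -0.1, -2.5]
finger_gap: 0.0448
```

```bash
python3 - <<'E'
from plan import *
plan(cr([-.139,0,.0235]),QC[2],1)
p=optics.read_camera("scene");o=(300,150); cv2.imwrite("pics/scene4.png",cv2.resize(p["pixels"][o[1]:o[1]+200,o[0]:o[0]+260],None,fx=3,fy=3,interpolation=2))
t=optics.read_camera("top");o=(150,130); cv2.imwrite("pics/top4.png",cv2.resize(t["pixels"][o[1]:o[1]+200,o[0]:o[0]+260],None,fx=3,fy=3,interpolation=2))
E
```

```text
t 10.95 tcp [0.4181 0.1632 0.0989] x [ 0.  0. -1.] jaw yaw 1.4412 F [ 0.7 -0.1 -2.5] gap 0.0448 j [ 0.19  0.16 -0.49  0.92 -0.    0.32]
d [-0.00042735  0.00054369 -0.07541239] turn -0.0006448217985912663
[7.54, 0.05, -0.05, np.float64(-0.0006)]
```

View pics/scene4.png

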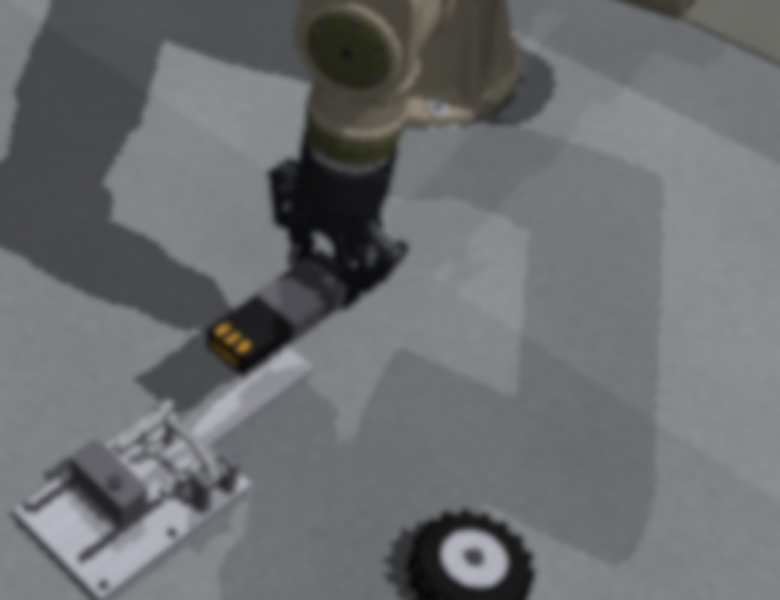

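View pics/top4.png

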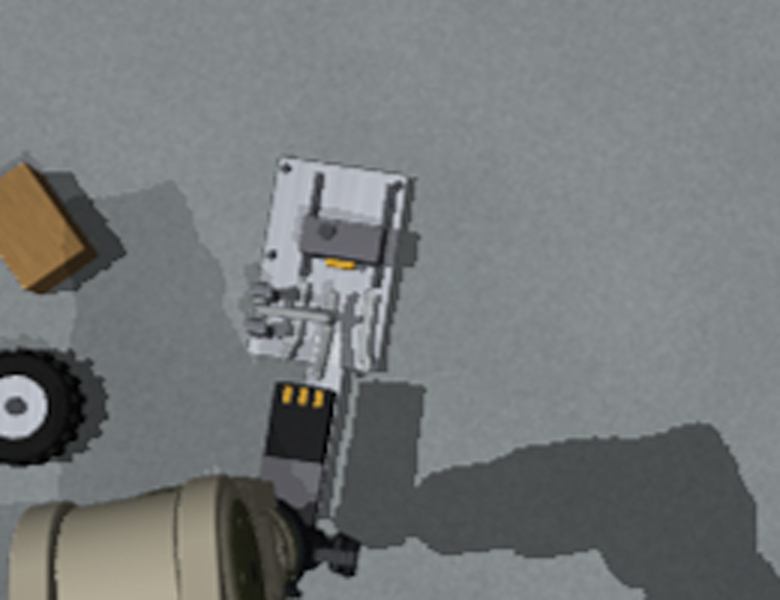

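In the top view, the pack's nose is at crop (305,390), just short of the cradle plate and in line with the tongue. I'll lower it to just above the tongue and look again.

Call:
servo_tool(
  moves=[
    [1.0,0,0,0,1],
    [1.5,0,0,0,1],
    [1.5,0,0,0,1],
    [1.5,0,0,0,1],
    [1.0,0,0,0,1],
    [0.8,0,0,0,1],
    [0,0,0,0,1],
    [0,0,0,0,1],
    [0,0,0,0,1],
    [0,0,0,0,1],
  ],
)

```text
clock: 12.3
tcp_pos: [0.4181, 0.1637, 0.0263]
orientation: [0.706, 0.046, 0.705, -0.045]
wrist_force: [-0.3, -0.1, -3.6]
finger_gap: 0.0447
```

```bash
python3 - <<'E'
from ref import *
from plan import show,QC,cr
p,M,yw=show(); zb=p[2]-.0044
t=optics.read_camera("top"); s=optics.read_camera("scene")
q0=np.array([p[0]+.05*np.cos(yw-np.pi/2),p[1]+.05*np.sin(yw-np.pi/2),yw-np.pi/2]); print("pred pack",q0.round(4))
zz=zb+.023;r=.069;w=.023
segT=[((r,w,zz),(r,-w,zz)),((r,w,zz),(.02,w,zz)),((r,-w,zz),(.02,-w,zz))]
segS=segT+[((r,w,zb+.003),(r,-w,zb+.003))][:0]
for nm,c,sg in(("top",t,segT),("scene",s,segT)):
    f=lambda v:-score(c,v,sg,0)
    b=min((minimize(f,q0,method="Nelder-Mead",options=dict(initial_simplex=np.array([q0]+[q0+d for d in np.diag([.004,.004,.02])*k]),xatol=1e-5)) for k in(1,-1,.5)),key=lambda o:o.fun)
    print(nm,b.x.round(4),b.fun,f(q0))
    d=b.x[:2]-QC[:2]; cc,ss=np.cos(QC[2]),np.sin(QC[2]); print(" in cradle x,y",(cc*d[0]+ss*d[1]).round(4),(-ss*d[0]+cc*d[1]).round(4),"yaw",(b.x[2]-QC[2]).round(4))
for nm,c,o in(("t",t,(180,130)),("s",s,(300,180))):
    im=cv2.resize(c["pixels"][o[1]:o[1]+200,o[0]:o[0]+260],None,fx=3,fy=3,interpolation=2)
    for a,b in segT:
        u=((proj(c,T(q0,[a,b]))-o+.5)*3-.5); cv2.polylines(im,[np.round(u*8).astype(np.int32)],True,(0,255,255),1,cv2.LINE_AA,3)
    u=((proj(c,T(QC,[[-.13,0,.014],[.1,0,.014]]))-o+.5)*3-.5); cv2.polylines(im,[np.round(u*8).astype(np.int32)],True,(255,0,255),1,cv2.LINE_AA,3)
    cv2.imwrite(f"pics/5{nm}.png",im)
E
```

```text
t 12.3 tcp [0.4181 0.1637 0.0263] x [ 0.001  0.    -1.   ] jaw yaw 1.4421 F [-0.3 -0.1 -3.6] gap 0.0447 j [ 0.19  0.25 -0.59  0.73  0.    0.32]
pred pack [ 0.4677  0.1573 -0.1287]
top [ 0.466   0.1555 -0.0875] -2214.146293528321 -2070.16273116536
 in cradle x,y -0.09 -0.002 yaw 0.0415
scene [0.4874 0.1555 0.0781] -1225.215311410197 -680.1481395351165
 in cradle x,y -0.0688 0.0008 yaw 0.2071
```

View pics/5t.png

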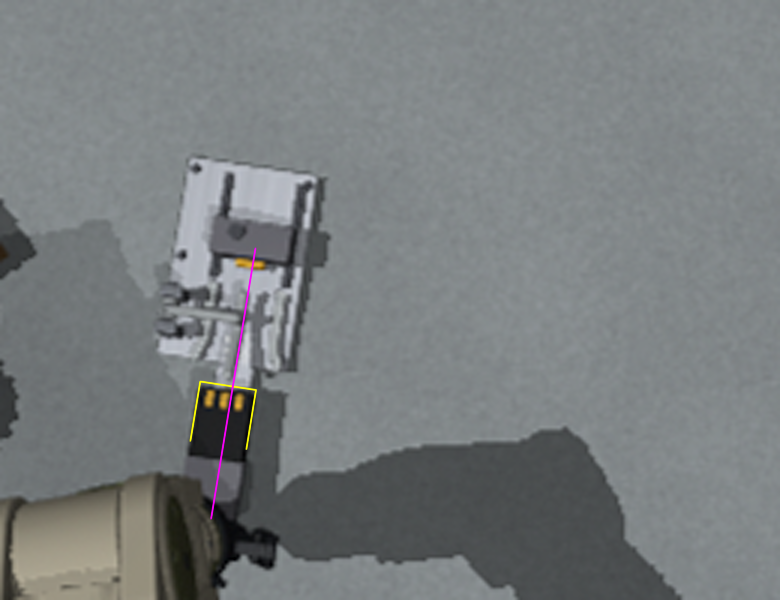

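View pics/5s.png

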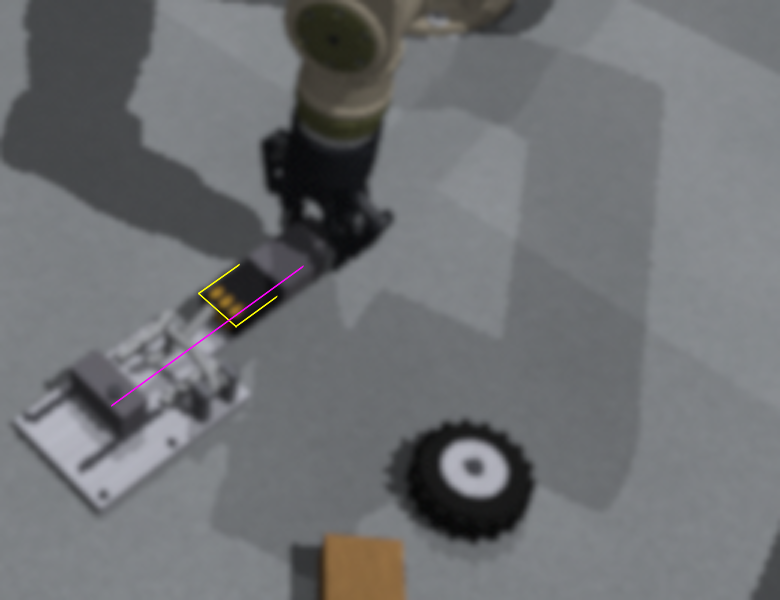

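```bash
cat > zoom.py <<'E'
from ref import *
from plan import show,QC,cr
def zoom(c,q,zb,o,wh,k,fn,ov=True):
    im=cv2.resize(c["pixels"][o[1]:o[1]+wh[1],o[0]:o[0]+wh[0]],None,fx=k,fy=k,interpolation=cv2.INTER_CUBIC)
    def dl(q,P,col):
        u=((proj(c,T(q,P))-o+.5)*k-.5); cv2.polylines(im,[np.round(u*8).astype(np.int32)],True,col,1,cv2.LINE_AA,3)
    if ov:
        for z in(zb,zb+.026): dl(q,[[.069,.023,z],[.069,-.023,z],[-.069,-.023,z],[-.069,.023,z]],(0,255,255))
        dl(QC,[[-.13,.015,.014],[-.13,-.015,.014],[0,-.015,.014],[0,.015,.014]],(0,255,0))
        dl(QC,[[0,.067,.014],[0,-.043,.014],[.17,-.043,.014],[.17,.067,.014]],(0,255,0))
    cv2.imwrite(fn,im)
E
python3 - <<'E'
from zoom import *
p,M,yw=show(); q=np.array([p[0]+.05*np.cos(yw-np.pi/2),p[1]+.05*np.sin(yw-np.pi/2),yw-np.pi/2])
t=optics.read_camera("top"); s=optics.read_camera("scene")
zoom(t,q,p[2]-.0044,(225,180),(90,75),8,"pics/6t.png"); zoom(s,q,p[2]-.0044,(340,240),(90,75),8,"pics/6s.png")
E
```

```text
t 12.4 tcp [0.418  0.1637 0.0261] x [ 0.001  0.    -1.   ] jaw yaw 1.442 F [ 0.4  0.6 -3. ] gap 0.0447 j [ 0.19  0.25 -0.59  0.73  0.    0.32]
```

View pics/6t.png

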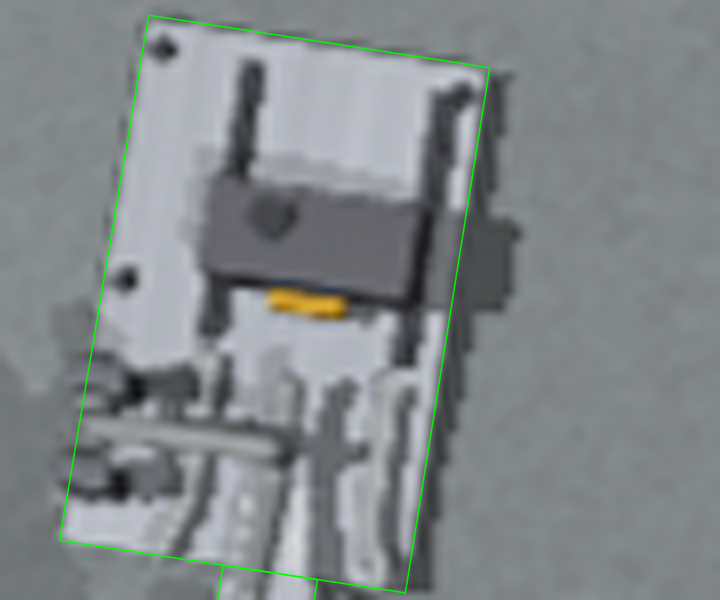

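View pics/6s.png

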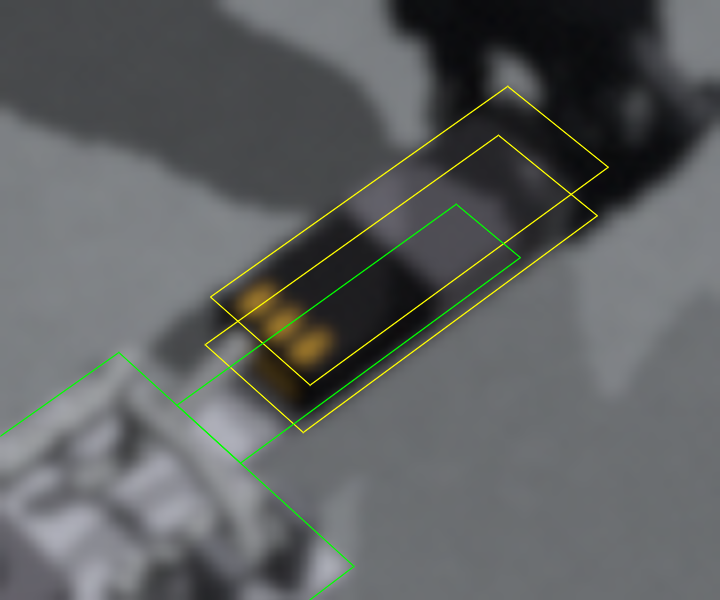

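```bash
python3 - <<'E'
from zoom import *
p,M,yw=show(); q=np.array([p[0]+.05*np.cos(yw-np.pi/2),p[1]+.05*np.sin(yw-np.pi/2),yw-np.pi/2])
t=optics.read_camera("top")
zoom(t,q,p[2]-.0044,(225,240),(70,60),10,"pics/7t.png")
E
```

```text
t 12.5 tcp [0.4179 0.1636 0.026 ] x [ 0.  0. -1.] jaw yaw 1.442 F [-0.7 -0.3 -2.6] gap 0.0447 j [ 0.19  0.25 -0.59  0.73  0.    0.32]
```

View pics/7t.png

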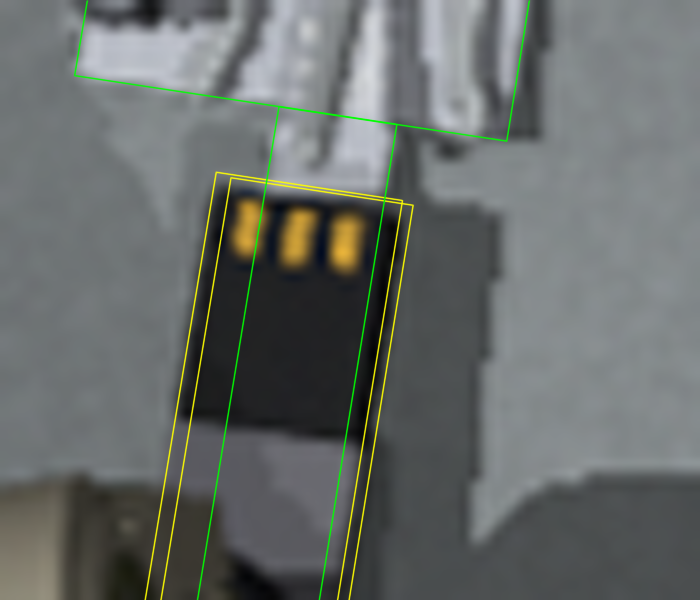

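The pack's outline sits on the prediction within about 2 mm and it is centred on the tongue. Now I'll lower it gently until it touches.

Call:
servo_tool(
  moves=[
    [0.2,0,0,0,1],
    [0.2,0,0,0,1],
    [0.15,0,0,0,1],
    [0.1,0,0,0,1],
    [0.1,0,0,0,1],
    [0,0,0,0,1],
    [0,0,0,0,1],
    [0,0,0,0,1],
    [0,0,0,0,1],
    [0,0,0,0,1],
  ],
)

```text
clock: 13.8
tcp_pos: [0.4178, 0.1636, 0.0184]
orientation: [0.706, 0.046, 0.706, -0.045]
wrist_force: [-1.6, -0.3, -0.1]
finger_gap: 0.0444
```

Call:
servo_tool(
  moves=[
    [0.05,0,0.2,0,1],
    [0,0,0.4,0,1],
    [0,0,0.4,0,1],
    [0,0,0.4,0,1],
    [0,0,0.4,0,1],
    [0,0,0.2,0,1],
    [0,0,0,0,1],
    [0,0,0,0,1],
    [0,0,0,0,1],
    [0,0,0,0,1],
  ],
)

```text
clock: 15.05
tcp_pos: [0.4346, 0.1614, 0.0183]
orientation: [0.704, 0.045, 0.707, -0.045]
wrist_force: [-11.9, 0.8, 14.7]
finger_gap: 0.045
```

```bash
cat >> plan.py <<'E'
def cf():
    p,M,yw=show(); d=p[:2]-QC[:2]; c,s=np.cos(QC[2]),np.sin(QC[2]); w=env.get_state()["wrist_force"]
    print("tcp in cradle x %.4f y %.4f yawerr %.4f nose~%.4f  Fcradle x %.1f y %.1f z %.1f"%(c*d[0]+s*d[1],-s*d[0]+c*d[1],yw-np.pi/2-QC[2],c*d[0]+s*d[1]+.119-.002,c*w[0]+s*w[1],-s*w[0]+c*w[1],w[2]))
    return p,M,yw
E
python3 - <<'E'
from plan import *
cf()
E
```

```text
t 15.05 tcp [0.4346 0.1614 0.0183] x [-0.005  0.001 -1.   ] jaw yaw 1.4429 F [-11.9   0.8  14.7] gap 0.045 j [ 0.18  0.29 -0.56  0.72  0.    0.31]
tcp in cradle x -0.1219 y -0.0002 yawerr 0.0011 nose~-0.0049  Fcradle x -11.9 y -0.8 z 14.7
```

Call:
servo_tool(
  moves=[
    [-0.04,0,0,0,1],
    [0,0,0,0,1],
    [0,0,0,0,1],
    [0,0,0,0,1],
    [0,0,0,0,1],
    [0,0,0,0,1],
    [0,0,0,0,1],
    [0,0,0,0,1],
    [0,0,0,0,1],
    [0,0,0,0,1],
  ],
)

```text
clock: 16.3
tcp_pos: [0.438, 0.1611, 0.0184]
orientation: [0.706, 0.046, 0.705, -0.045]
wrist_force: [0.1, 1.1, -0.2]
finger_gap: 0.0443
```

```bash
python3 - <<'E'
from zoom import *
from plan import cf
p,M,yw=cf(); q=np.array([p[0]+.05*np.cos(yw-np.pi/2),p[1]+.05*np.sin(yw-np.pi/2),yw-np.pi/2])
t=optics.read_camera("top"); s=optics.read_camera("scene")
zoom(t,q,.014,(225,210),(90,75),8,"pics/8t.png",0); zoom(s,q,.014,(330,250),(90,75),8,"pics/8s.png",0)
E
```

```text
t 16.3 tcp [0.438  0.1611 0.0184] x [ 0.001  0.    -1.   ] jaw yaw 1.442 F [ 0.1  1.1 -0.2] gap 0.0443 j [ 0.18  0.29 -0.56  0.72  0.    0.31]
tcp in cradle x -0.1184 y -0.0000 yawerr 0.0002 nose~-0.0014  Fcradle x -0.1 y 1.1 z -0.2
```

View pics/8t.png

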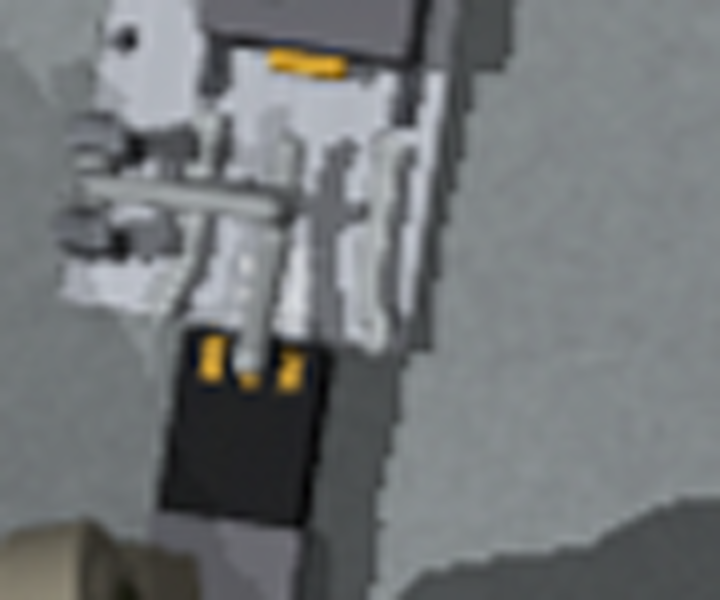

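View pics/8s.png

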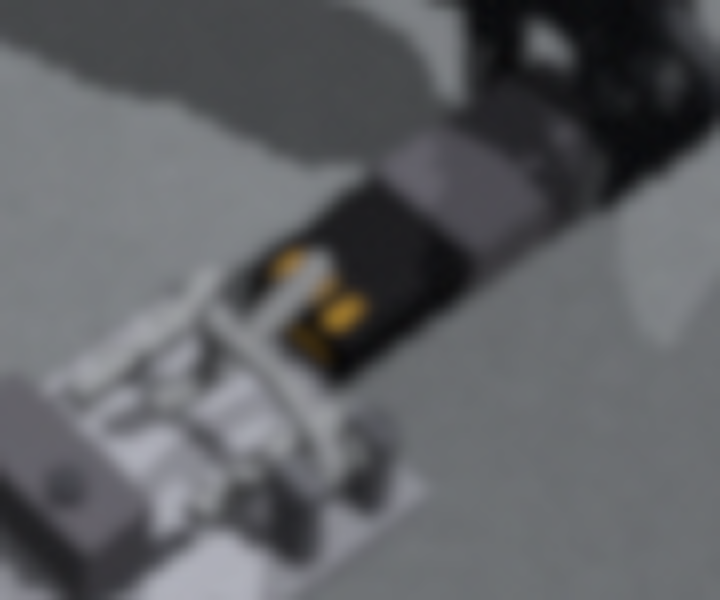

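The pack's nose has gone under the raised toe and is centred, with the middle strip under the toe at top crop (250,378). The stray force was friction and it's gone now. I'll slide on up the ramp in small steps.

Call:
servo_tool(
  moves=[
    [0,0,0.2,0,1],
    [0,0,0.2,0,1],
    [0,0,0.2,0,1],
    [0,0,0.2,0,1],
    [0,0,0.2,0,1],
    [0,0,0.2,0,1],
    [0,0,0.2,0,1],
    [0,0,0.2,0,1],
    [0,0,0,0,1],
    [0,0,0,0,1],
  ],
)

```text
clock: 17.65
tcp_pos: [0.445, 0.1596, 0.0183]
orientation: [0.701, 0.045, 0.711, -0.045]
wrist_force: [-22.2, 4.2, 28.1]
finger_gap: 0.045
```

```bash
python3 -c "
from plan import *
cf()"
```

```text
t 17.65 tcp [0.445  0.1596 0.0183] x [-0.014  0.002 -1.   ] jaw yaw 1.4439 F [-22.2   4.2  28.1] gap 0.045 j [ 0.17  0.31 -0.53  0.74  0.    0.3 ]
tcp in cradle x -0.1113 y -0.0006 yawerr 0.0021 nose~0.0057  Fcradle x -22.5 y 1.3 z 28.1
```

Call:
servo_tool(
  moves=[
    [0,0,-0.25,0,1],
    [0,0,-0.25,0,1],
    [-0.03,0,0,0,1],
    [-0.03,0,0,0,1],
    [0,0,0,0,1],
    [0,0,0,0,1],
    [0,0,0,0,1],
    [0,0,0,0,1],
    [0,0,0,0,1],
    [0,0,0,0,1],
  ],
)

```text
clock: 18.9
tcp_pos: [0.4451, 0.1597, 0.0184]
orientation: [0.704, 0.045, 0.708, -0.045]
wrist_force: [-7.3, 1.7, 7.6]
finger_gap: 0.0445
```

```bash
python3 -c "
from plan import *
cf()"
```

```text
t 18.9 tcp [0.4451 0.1597 0.0184] x [-0.006  0.    -1.   ] jaw yaw 1.4429 F [-7.3  1.7  7.6] gap 0.0445 j [ 0.17  0.3  -0.54  0.73  0.    0.3 ]
tcp in cradle x -0.1112 y -0.0005 yawerr 0.0011 nose~0.0058  Fcradle x -7.5 y 0.7 z 7.6
```

Call:
servo_tool(
  moves=[
    [-0.02,0,0.1,0,1],
    [-0.02,0,0.1,0,1],
    [-0.02,0,0.1,0,1],
    [-0.02,0,0.1,0,1],
    [-0.02,0,0.1,0,1],
    [-0.02,0,0.1,0,1],
    [0,0,0.1,0,1],
    [0,0,0.1,0,1],
    [0,0,0,0,1],
    [0,0,0,0,1],
  ],
)

```text
clock: 20.15
tcp_pos: [0.4466, 0.1591, 0.0184]
orientation: [0.7, 0.045, 0.712, -0.045]
wrist_force: [-21.4, 4.0, 14.5]
finger_gap: 0.0444
```

```bash
python3 -c "
from plan import *
cf()"
```

```text
t 20.15 tcp [0.4466 0.1591 0.0184] x [-0.017  0.001 -1.   ] jaw yaw 1.4441 F [-21.4   4.   14.5] gap 0.0444 j [ 0.17  0.31 -0.53  0.75  0.    0.3 ]
tcp in cradle x -0.1097 y -0.0009 yawerr 0.0023 nose~0.0073  Fcradle x -21.8 y 1.2 z 14.5
```

```bash
python3 - <<'E'
from zoom import *
from plan import cf
p,M,yw=cf(); q=np.array([p[0]+.05*np.cos(yw-np.pi/2),p[1]+.05*np.sin(yw-np.pi/2),yw-np.pi/2])
t=optics.read_camera("top"); s=optics.read_camera("scene")
zoom(t,q,.014,(225,210),(80,65),10,"pics/9t.png",0); zoom(s,q,.014,(330,250),(90,75),8,"pics/9s.png",0)
E
```

```text
t 20.15 tcp [0.4466 0.1591 0.0184] x [-0.017  0.001 -1.   ] jaw yaw 1.4441 F [-21.4   4.   14.5] gap 0.0444 j [ 0.17  0.31 -0.53  0.75  0.    0.3 ]
tcp in cradle x -0.1097 y -0.0009 yawerr 0.0023 nose~0.0073  Fcradle x -21.8 y 1.2 z 14.5
```

View pics/9t.png

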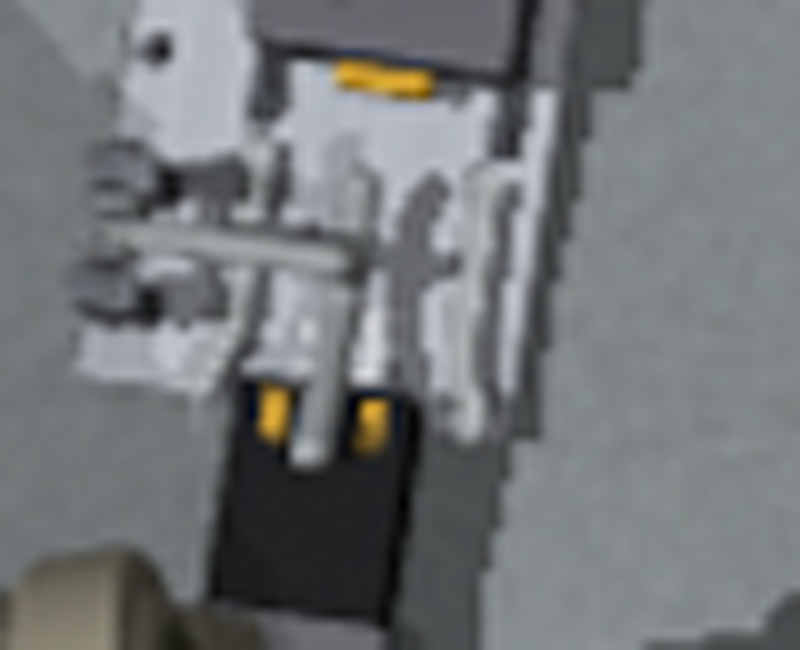

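View pics/9s.png

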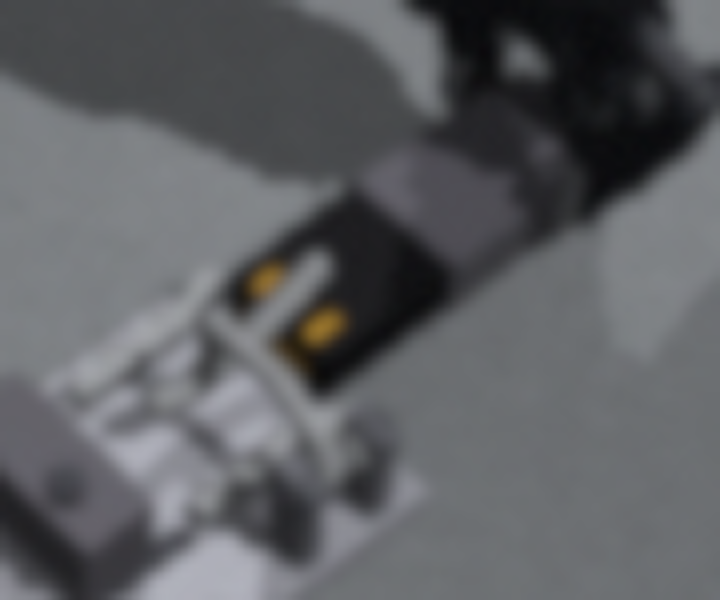

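Picture: the nose is against the toe's ramp, at top crop (320,390), and centred between the mouth tips at (200,385) and (470,435). The arm's compliance is pressing the tail down and adding friction, so I'll unload it vertically as I push.

Call:
servo_tool(
  moves=[
    [-0.03,0,0,0,1],
    [-0.03,0,0,0,1],
    [-0.03,0,0,0,1],
    [0,0,0,0,1],
    [0,0,0,0,1],
    [-0.02,0,0.1,0,1],
    [-0.02,0,0.1,0,1],
    [0,0,0,0,1],
    [0,0,0,0,1],
    [0,0,0,0,1],
  ],
)

```text
clock: 21.5
tcp_pos: [0.4508, 0.158, 0.0191]
orientation: [0.701, 0.045, 0.71, -0.046]
wrist_force: [-11.4, 1.6, 2.6]
finger_gap: 0.0451
```

```bash
python3 -c "
from plan import *
cf()"
```

```text
t 21.5 tcp [0.4508 0.158  0.0191] x [-0.014 -0.    -1.   ] jaw yaw 1.443 F [-11.4   1.6   2.6] gap 0.0451 j [ 0.17  0.32 -0.52  0.75  0.    0.3 ]
tcp in cradle x -0.1054 y -0.0014 yawerr 0.0012 nose~0.0116  Fcradle x -11.5 y 0.1 z 2.6
```

Call:
servo_tool(
  moves=[
    [0,0.05,0.1,0,1],
    [0,0.05,0.1,0,1],
    [0,0,0.1,0,1],
    [0,0,0.1,0,1],
    [-0.02,0,0.1,0,1],
    [0,0,0.1,0,1],
    [-0.02,0,0.1,0,1],
    [0,0,0.1,0,1],
    [0,0,0,0,1],
    [0,0,0,0,1],
  ],
)

```text
clock: 22.75
tcp_pos: [0.4574, 0.1576, 0.0191]
orientation: [0.7, 0.044, 0.711, -0.046]
wrist_force: [-15.2, 0.9, 1.9]
finger_gap: 0.0447
```

```bash
python3 -c "
from plan import *
cf()"
```

```text
t 22.75 tcp [0.4574 0.1576 0.0191] x [-0.016 -0.001 -1.   ] jaw yaw 1.4427 F [-15.2   0.9   1.9] gap 0.0447 j [ 0.16  0.33 -0.5   0.76  0.    0.29]
tcp in cradle x -0.0988 y -0.0010 yawerr 0.0009 nose~0.0182  Fcradle x -15.1 y -1.1 z 1.9
```

Sliding well now: about 15 N, nearly all from lifting the arm. I'll continue in larger strides.

Call:
servo_tool(
  moves=[
    [0,0,0.15,0,1],
    [0,0,0.15,0,1],
    [0,0,0.15,0,1],
    [0,0,0.15,0,1],
    [0,0,0.15,0,1],
    [0,0,0.15,0,1],
    [0,0,0.15,0,1],
    [0,0,0.15,0,1],
    [0,0,0,0,1],
    [0,0,0,0,1],
  ],
)

```text
clock: 24.0
tcp_pos: [0.473, 0.1562, 0.0197]
orientation: [0.702, 0.045, 0.709, -0.046]
wrist_force: [-7.5, 0.6, -1.3]
finger_gap: 0.0447
```

```bash
python3 - <<'E'
from zoom import *
from plan import cf
p,M,yw=cf(); q=np.array([p[0]+.05*np.cos(yw-np.pi/2),p[1]+.05*np.sin(yw-np.pi/2),yw-np.pi/2])
t=optics.read_camera("top")
zoom(t,q,.014,(225,200),(80,60),10,"pics/10t.png",0)
E
```

```text
t 24.0 tcp [0.473  0.1562 0.0197] x [-0.01  -0.001 -1.   ] jaw yaw 1.4422 F [-7.5  0.6 -1.3] gap 0.0447 j [ 0.16  0.35 -0.47  0.76  0.    0.29]
tcp in cradle x -0.0832 y -0.0004 yawerr 0.0004 nose~0.0338  Fcradle x -7.6 y -0.4 z -1.3
```

View pics/10t.png

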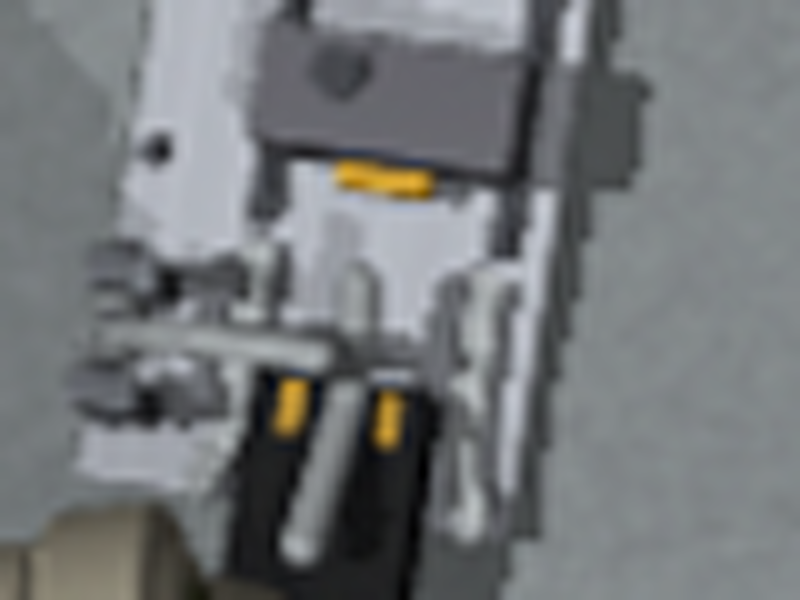

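The pack is inside the guides with its nose near x 33, and the arm is riding on it. I'll estimate the block's front face from the picture before going on.

```bash
python3 - <<'E'
from plan import *
t=optics.read_camera("top")
c,s=np.cos(QC[2]),np.sin(QC[2])
for uv,z in(((225+39-.5,200+15.5-.5),.053),((225+39-.5,200+18.5-.5),.03)):
    X=back(t,uv,z); d=X[:2]-QC[:2]; print(c*d[0]+s*d[1],-s*d[0]+c*d[1])
E
```

```text
0.08767453497919662 -0.003140083609446174
0.08306201859402995 -0.001453905190240275
```

Call:
servo_tool(
  moves=[
    [0.03,0,0.15,0,1],
    [0.03,0,0.15,0,1],
    [0,0,0.15,0,1],
    [0,0,0.15,0,1],
    [0,0,0.15,0,1],
    [0,0,0.15,0,1],
    [0,0,0.15,0,1],
    [0,0,0.15,0,1],
    [0,0,0.15,0,1],
    [0,0,0,0,1],
  ],
)

```text
clock: 25.35
tcp_pos: [0.486, 0.1547, 0.0191]
orientation: [0.702, 0.045, 0.709, -0.046]
wrist_force: [-8.4, -0.6, 0.2]
finger_gap: 0.0449
```

```bash
python3 -c "
from plan import *
cf()"
```

```text
t 25.35 tcp [0.486  0.1547 0.0191] x [-0.011 -0.001 -1.   ] jaw yaw 1.4424 F [-8.4 -0.6  0.2] gap 0.0449 j [ 0.15  0.37 -0.44  0.77  0.    0.28]
tcp in cradle x -0.0700 y -0.0002 yawerr 0.0006 nose~0.0470  Fcradle x -8.3 y -1.7 z 0.2
```

Call:
servo_tool(
  moves=[
    [0,0,0.2,0,1],
    [0,0,0.2,0,1],
    [0,0,0.2,0,1],
    [0,0,0.2,0,1],
    [0,0,0.2,0,1],
    [0,0,0.2,0,1],
    [0,0,0.2,0,1],
    [0,0,0.2,0,1],
    [0,0,0.2,0,1],
    [0,0,0.2,0,1],
  ],
)

```text
clock: 26.6
tcp_pos: [0.5056, 0.1522, 0.019]
orientation: [0.702, 0.045, 0.71, -0.046]
wrist_force: [-10.2, 1.9, 1.0]
finger_gap: 0.0449
```

```bash
python3 -c "
from plan import *
cf()"
```

```text
t 26.6 tcp [0.5056 0.1522 0.019 ] x [-0.011 -0.001 -1.   ] jaw yaw 1.4426 F [-10.2   1.9   1. ] gap 0.0449 j [ 0.14  0.39 -0.4   0.79  0.    0.27]
tcp in cradle x -0.0503 y -0.0002 yawerr 0.0008 nose~0.0667  Fcradle x -10.4 y 0.5 z 1.0
```

Call:
servo_tool(
  moves=[
    [0,0,0.1,0,1],
    [0,0,0.1,0,1],
    [0,0,0.1,0,1],
    [0,0,0.1,0,1],
    [0,0,0.1,0,1],
    [0,0,0.1,0,1],
    [0,0,0.1,0,1],
    [0,0,0.1,0,1],
    [0,0,0,0,1],
    [0,0,0,0,1],
  ],
)

```text
clock: 27.85
tcp_pos: [0.5141, 0.1511, 0.019]
orientation: [0.702, 0.045, 0.709, -0.046]
wrist_force: [-8.3, 0.9, -0.8]
finger_gap: 0.045
```

```bash
python3 - <<'E'
from zoom import *
from plan import cf
p,M,yw=cf(); q=np.array([p[0]+.05*np.cos(yw-np.pi/2),p[1]+.05*np.sin(yw-np.pi/2),yw-np.pi/2])
t=optics.read_camera("top"); s=optics.read_camera("scene")
zoom(t,q,.014,(225,190),(80,60),10,"pics/11t.png",0); zoom(s,q,.014,(310,260),(90,75),8,"pics/11s.png",0)
E
```

```text
t 27.85 tcp [0.5141 0.1511 0.019 ] x [-0.01  -0.001 -1.   ] jaw yaw 1.4424 F [-8.3  0.9 -0.8] gap 0.045 j [ 0.14  0.41 -0.38  0.8   0.    0.26]
tcp in cradle x -0.0418 y -0.0001 yawerr 0.0007 nose~0.0752  Fcradle x -8.4 y -0.2 z -0.8
```

View pics/11t.png

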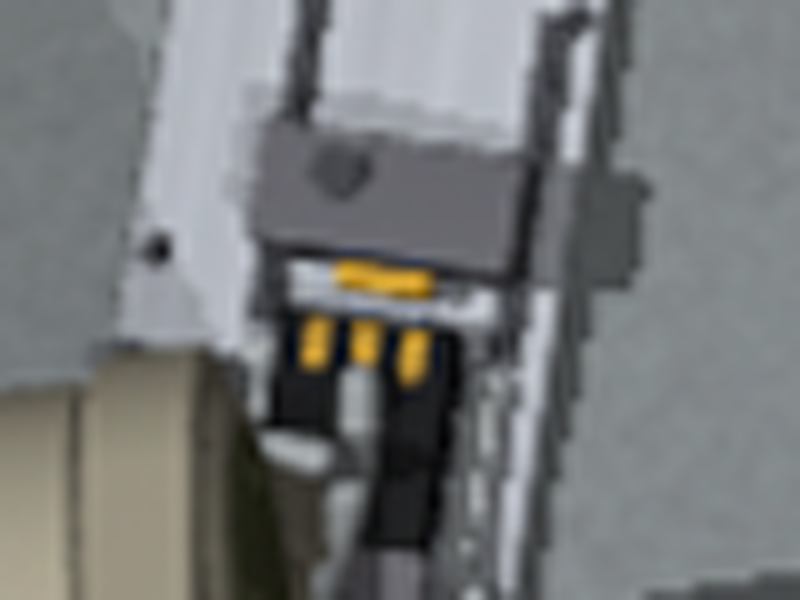

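View pics/11s.png

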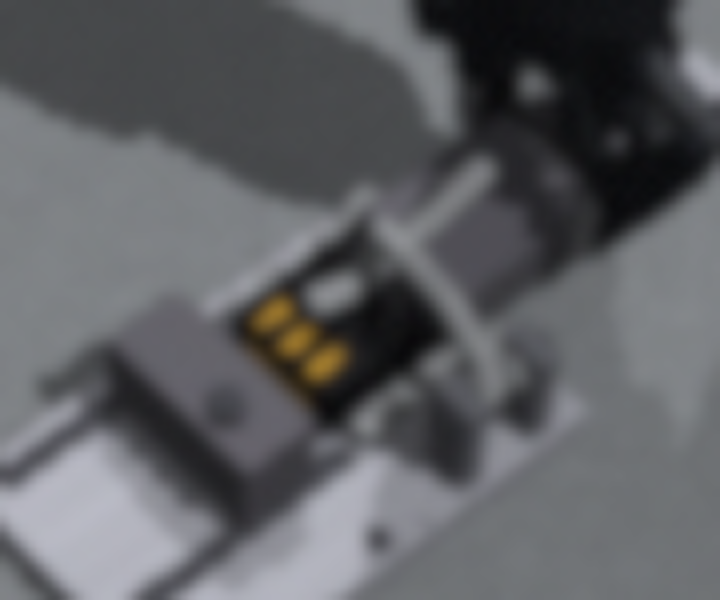

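The plunger, at top crop (385,280), is still out, about 4–5 mm ahead of the nose edge at y≈315. From here I'll feel forward in short steps.

Call:
servo_tool(
  moves=[
    [0,0,0.05,0,1],
    [0,0,0.05,0,1],
    [0,0,0.05,0,1],
    [0,0,0.05,0,1],
    [0,0,0.05,0,1],
    [0,0,0.05,0,1],
    [0,0,0.05,0,1],
    [0,0,0.05,0,1],
    [0,0,0,0,1],
    [0,0,0,0,1],
  ],
)

```text
clock: 29.2
tcp_pos: [0.5178, 0.1506, 0.019]
orientation: [0.702, 0.045, 0.709, -0.046]
wrist_force: [-8.1, 1.2, -0.6]
finger_gap: 0.0449
```

```bash
python3 -c "
from plan import *
cf()"
```

```text
t 29.2 tcp [0.5178 0.1506 0.019 ] x [-0.011 -0.001 -1.   ] jaw yaw 1.4425 F [-8.1  1.2 -0.6] gap 0.0449 j [ 0.13  0.41 -0.37  0.8   0.    0.26]
tcp in cradle x -0.0380 y -0.0001 yawerr 0.0007 nose~0.0790  Fcradle x -8.2 y 0.2 z -0.6
```

Call:
servo_tool(
  moves=[
    [0,0,0.05,0,1],
    [0,0,0.05,0,1],
    [0,0,0.05,0,1],
    [0,0,0.05,0,1],
    [0,0,0.05,0,1],
    [0,0,0.05,0,1],
    [0,0,0,0,1],
    [0,0,0,0,1],
    [0,0,0,0,1],
    [0,0,0,0,1],
  ],
)

```text
clock: 30.45
tcp_pos: [0.5206, 0.1503, 0.0189]
orientation: [0.702, 0.045, 0.71, -0.046]
wrist_force: [-9.4, 1.0, -0.9]
finger_gap: 0.0446
```

```bash
python3 - <<'E'
from zoom import *
from plan import cf
p,M,yw=cf(); q=np.array([p[0]+.05*np.cos(yw-np.pi/2),p[1]+.05*np.sin(yw-np.pi/2),yw-np.pi/2])
t=optics.read_camera("top")
zoom(t,q,.014,(225,190),(80,60),10,"pics/12t.png",0)
E
```

```text
t 30.45 tcp [0.5206 0.1503 0.0189] x [-0.011 -0.001 -1.   ] jaw yaw 1.4425 F [-9.4  1.  -0.9] gap 0.0446 j [ 0.13  0.42 -0.36  0.8   0.    0.26]
tcp in cradle x -0.0352 y -0.0001 yawerr 0.0007 nose~0.0818  Fcradle x -9.5 y -0.3 z -0.9
```

View pics/12t.png

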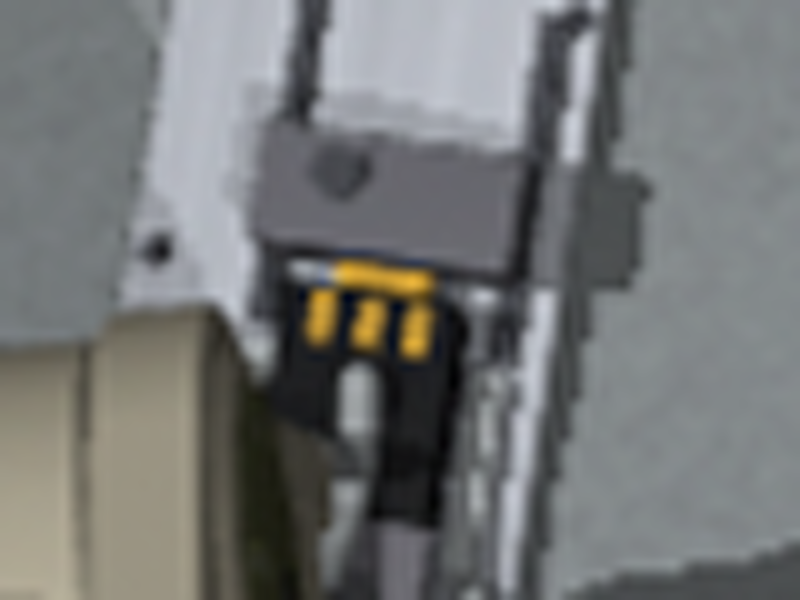

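The nose has just reached the plunger (top crop (385,285)) and the force has risen by about 1.3 N, so there's about 6 mm still to go.

Call:
servo_tool(
  moves=[
    [0,0,0.05,0,1],
    [0,0,0.05,0,1],
    [0,0,0.05,0,1],
    [0,0,0.05,0,1],
    [0,0,0.05,0,1],
    [0,0,0.05,0,1],
    [0,0,0,0,1],
    [0,0,0,0,1],
    [0,0,0,0,1],
    [0,0,0,0,1],
  ],
)

```text
clock: 31.75
tcp_pos: [0.5223, 0.15, 0.0187]
orientation: [0.701, 0.045, 0.71, -0.046]
wrist_force: [-12.5, 1.2, 1.6]
finger_gap: 0.0451
```

```bash
python3 -c "
from plan import *
cf()"
```

```text
t 31.75 tcp [0.5223 0.15   0.0187] x [-0.013 -0.    -1.   ] jaw yaw 1.4428 F [-12.5   1.2   1.6] gap 0.0451 j [ 0.13  0.42 -0.35  0.81  0.    0.26]
tcp in cradle x -0.0334 y -0.0002 yawerr 0.0010 nose~0.0836  Fcradle x -12.6 y -0.4 z 1.6
```

Call:
servo_tool(
  moves=[
    [0,0,0.05,0,1],
    [0,0,0.05,0,1],
    [0,0,0,0,1],
    [0,0,0.05,0,1],
    [0,0,0,0,1],
    [0,0,0,0,1],
    [0,0,0,0,1],
    [0,0,0,0,1],
    [0,0,0,0,1],
    [0,0,0,0,1],
  ],
)

```text
clock: 33.0
tcp_pos: [0.5235, 0.1499, 0.0187]
orientation: [0.701, 0.045, 0.71, -0.046]
wrist_force: [-12.3, 0.9, 1.8]
finger_gap: 0.0452
```

```bash
python3 -c "
from plan import *
cf()"
```

```text
t 33.0 tcp [0.5235 0.1499 0.0187] x [-0.014 -0.    -1.   ] jaw yaw 1.4429 F [-12.3   0.9   1.8] gap 0.0452 j [ 0.13  0.42 -0.35  0.81  0.    0.26]
tcp in cradle x -0.0322 y -0.0002 yawerr 0.0011 nose~0.0848  Fcradle x -12.3 y -0.7 z 1.8
```

Call:
servo_tool(
  moves=[
    [0,0,0.05,0,1],
    [0,0,0,0,1],
    [0,0,0.05,0,1],
    [0,0,0,0,1],
    [0,0,0.05,0,1],
    [0,0,0,0,1],
    [0,0,0,0,1],
    [0,0,0,0,1],
    [0,0,0,0,1],
    [0,0,0,0,1],
  ],
)

```text
clock: 34.25
tcp_pos: [0.5247, 0.1497, 0.0186]
orientation: [0.701, 0.045, 0.711, -0.046]
wrist_force: [-13.5, 1.6, 1.7]
finger_gap: 0.0448
```

```bash
python3 -c "
from plan import *
cf()"
```

```text
t 34.25 tcp [0.5247 0.1497 0.0186] x [-0.014 -0.    -1.   ] jaw yaw 1.4429 F [-13.5   1.6   1.7] gap 0.0448 j [ 0.13  0.43 -0.35  0.81  0.    0.26]
tcp in cradle x -0.0310 y -0.0002 yawerr 0.0011 nose~0.0860  Fcradle x -13.6 y -0.2 z 1.7
```

Call:
servo_tool(
  moves=[
    [0,0,0.05,0,1],
    [0,0,0,0,1],
    [0,0,0.05,0,1],
    [0,0,0,0,1],
    [0,0,0,0,1],
    [0,0,0,0,1],
    [0,0,0,0,1],
    [0,0,0,0,1],
    [0,0,0,0,1],
    [0,0,0,0,1],
  ],
)

```text
clock: 35.5
tcp_pos: [0.5254, 0.1496, 0.0186]
orientation: [0.7, 0.045, 0.711, -0.046]
wrist_force: [-14.8, 2.1, 2.5]
finger_gap: 0.0446
```

```bash
python3 - <<'E'
from zoom import *
from plan import cf
p,M,yw=cf(); q=np.array([p[0]+.05*np.cos(yw-np.pi/2),p[1]+.05*np.sin(yw-np.pi/2),yw-np.pi/2])
t=optics.read_camera("top")
zoom(t,q,.014,(225,190),(80,60),10,"pics/13t.png",0)
E
```

```text
t 35.5 tcp [0.5254 0.1496 0.0186] x [-0.015 -0.    -1.   ] jaw yaw 1.443 F [-14.8   2.1   2.5] gap 0.0446 j [ 0.13  0.43 -0.35  0.81  0.    0.26]
tcp in cradle x -0.0303 y -0.0002 yawerr 0.0012 nose~0.0867  Fcradle x -15.0 y 0.2 z 2.5
```

View pics/13t.png

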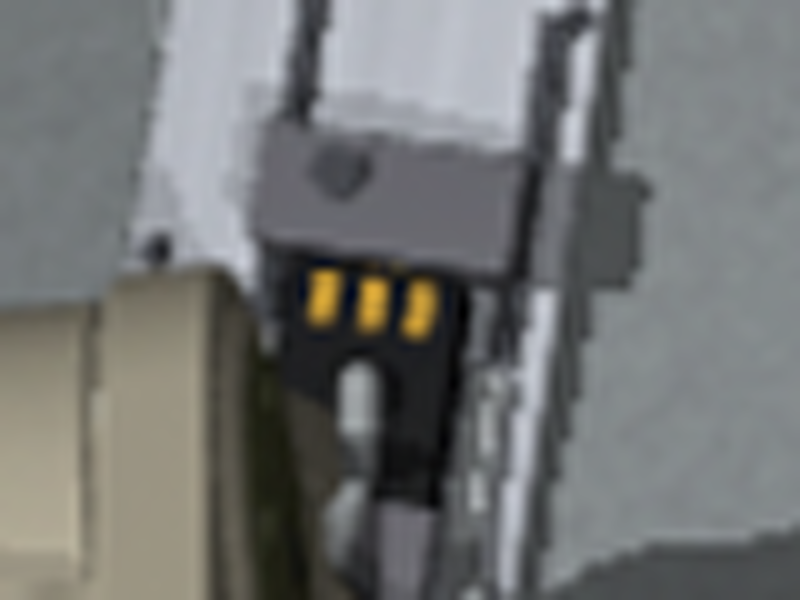

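Call:
servo_tool(
  moves=[
    [0,0,0.05,0,1],
    [0,0,0,0,1],
    [0,0,0.05,0,1],
    [0,0,0,0,1],
    [0,0,0,0,1],
    [0,0,0,0,1],
    [0,0,0,0,1],
    [0,0,0,0,1],
    [0,0,0,0,1],
    [0,0,0,0,1],
  ],
)

```text
clock: 36.8
tcp_pos: [0.5262, 0.1495, 0.0186]
orientation: [0.7, 0.045, 0.711, -0.046]
wrist_force: [-13.6, 1.6, 2.5]
finger_gap: 0.0445
```

```bash
python3 -c "
from plan import *
cf()"
```

```text
t 36.8 tcp [0.5262 0.1495 0.0186] x [-0.015 -0.    -1.   ] jaw yaw 1.4431 F [-13.6   1.6   2.5] gap 0.0445 j [ 0.13  0.43 -0.34  0.81  0.    0.26]
tcp in cradle x -0.0295 y -0.0002 yawerr 0.0013 nose~0.0875  Fcradle x -13.7 y -0.2 z 2.5
```

Call:
servo_tool(
  moves=[
    [0,0,0.05,0,1],
    [0,0,0,0,1],
    [0,0,0.05,0,1],
    [0,0,0,0,1],
    [0,0,0,0,1],
    [0,0,0,0,1],
    [0,0,0,0,1],
    [0,0,0,0,1],
    [0,0,0,0,1],
    [0,0,0,0,1],
  ],
)

```text
clock: 38.05
tcp_pos: [0.5264, 0.1495, 0.0185]
orientation: [0.7, 0.045, 0.711, -0.045]
wrist_force: [-16.0, 0.9, 4.6]
finger_gap: 0.0448
```

```bash
python3 -c "
from plan import *
cf()"
```

```text
t 38.05 tcp [0.5264 0.1495 0.0185] x [-0.016 -0.    -1.   ] jaw yaw 1.4431 F [-16.    0.9   4.6] gap 0.0448 j [ 0.13  0.43 -0.34  0.82  0.    0.26]
tcp in cradle x -0.0293 y -0.0002 yawerr 0.0014 nose~0.0877  Fcradle x -16.0 y -1.2 z 4.6
```

Call:
servo_tool(
  moves=[
    [0,0,0.05,0,1],
    [0,0,0,0,1],
    [0,0,0.05,0,1],
    [0,0,0,0,1],
    [0,0,0,0,1],
    [0,0,0,0,1],
    [0,0,0,0,1],
    [0,0,0,0,1],
    [0,0,0,0,1],
    [0,0,0,0,1],
  ],
)

```text
clock: 39.3
tcp_pos: [0.5264, 0.1494, 0.0185]
orientation: [0.699, 0.045, 0.712, -0.045]
wrist_force: [-18.1, 1.8, 5.6]
finger_gap: 0.0451
```

```bash
python3 - <<'E'
from zoom import *
from plan import cf
p,M,yw=cf(); q=np.array([p[0]+.05*np.cos(yw-np.pi/2),p[1]+.05*np.sin(yw-np.pi/2),yw-np.pi/2])
t=optics.read_camera("top"); s=optics.read_camera("scene")
zoom(t,q,.014,(225,190),(80,60),10,"pics/14t.png",0); zoom(s,q,.014,(310,240),(90,75),8,"pics/14s.png",0)
E
```

```text
t 39.3 tcp [0.5264 0.1494 0.0185] x [-0.018  0.    -1.   ] jaw yaw 1.4434 F [-18.1   1.8   5.6] gap 0.0451 j [ 0.13  0.43 -0.34  0.82  0.    0.26]
tcp in cradle x -0.0293 y -0.0002 yawerr 0.0016 nose~0.0877  Fcradle x -18.2 y -0.6 z 5.6
```

View pics/14t.png

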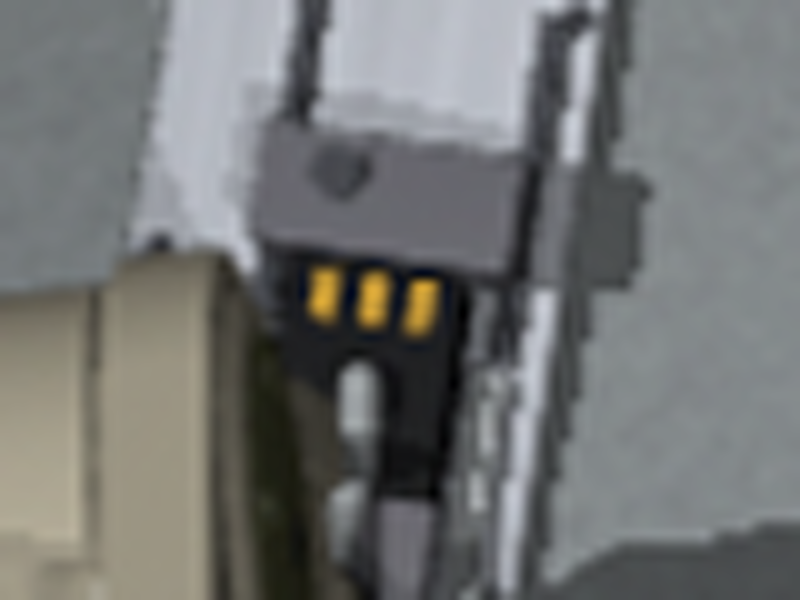

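View pics/14s.png

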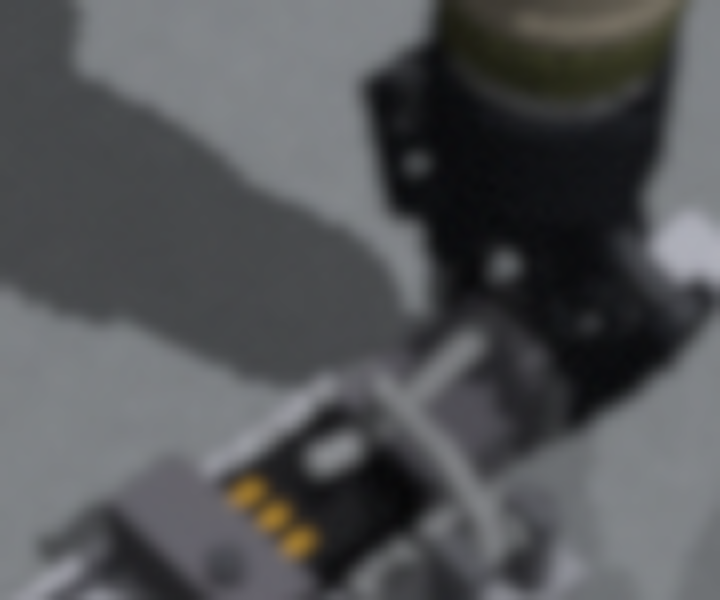

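One more millimetre of command gave no motion, only force (18 N at the wrist, about 8 N of it friction). So the pack is against the block, with its brass strips right up at the block's edge at top crop (375,270). I'll take the push off, then release.

Call:
servo_tool(
  moves=[
    [0,0,-0.1,0,1],
    [0,0,-0.1,0,1],
    [0,0,-0.1,0,1],
    [0,0,-0.1,0,1],
    [0,0,-0.1,0,1],
    [0,0,0,0,1],
    [0,0,0,0,1],
    [0,0,0,0,1],
    [0,0,0,0,1],
    [0,0,0,0,1],
  ],
  grip_force=25,
)

```text
clock: 40.65
tcp_pos: [0.5266, 0.1496, 0.019]
orientation: [0.702, 0.045, 0.709, -0.046]
wrist_force: [-7.2, 1.0, -2.3]
finger_gap: 0.0447
```

```bash
python3 -c "
from plan import *
cf()"
```

```text
t 40.65 tcp [0.5266 0.1496 0.019 ] x [-0.009 -0.001 -1.   ] jaw yaw 1.4423 F [-7.2  1.  -2.3] gap 0.0447 j [ 0.13  0.42 -0.35  0.81  0.    0.26]
tcp in cradle x -0.0292 y -0.0001 yawerr 0.0005 nose~0.0878  Fcradle x -7.2 y 0.0 z -2.3
```

Call:
servo_tool(
  moves=[
    [0.03,0,-0.1,0,1],
    [0.02,0,-0.05,0,1],
    [0,0,0,0,1],
    [0,0,0,0,-0.6],
    [0,0,0,0,-0.6],
    [0,0,0,0,-0.6],
    [0,0,0,0,-0.6],
    [0,0,0,0,-0.6],
    [0,0,0,0,-0.6],
    [0,0,0,0,-0.6],
  ],
)

```text
clock: 41.9
tcp_pos: [0.53, 0.1501, 0.0207]
orientation: [0.706, 0.046, 0.706, -0.045]
wrist_force: [-0.5, -0.0, 0.0]
finger_gap: 0.0687
```

```bash
python3 - <<'E'
from zoom import *
from plan import cf
p,M,yw=cf(); q=np.array([p[0]+.05*np.cos(yw-np.pi/2),p[1]+.05*np.sin(yw-np.pi/2),yw-np.pi/2])
t=optics.read_camera("top"); s=optics.read_camera("scene")
zoom(t,q,.014,(225,190),(80,60),10,"pics/15t.png",0); zoom(s,q,.014,(320,240),(90,75),8,"pics/15s.png",0)
E
```

```text
t 41.9 tcp [0.53   0.1501 0.0207] x [ 0.  0. -1.] jaw yaw 1.4421 F [-0.5 -0.   0. ] gap 0.0687 j [ 0.13  0.42 -0.35  0.8   0.    0.26]
tcp in cradle x -0.0258 y 0.0009 yawerr 0.0003 nose~0.0912  Fcradle x -0.5 y -0.1 z 0.0
```

View pics/15t.png

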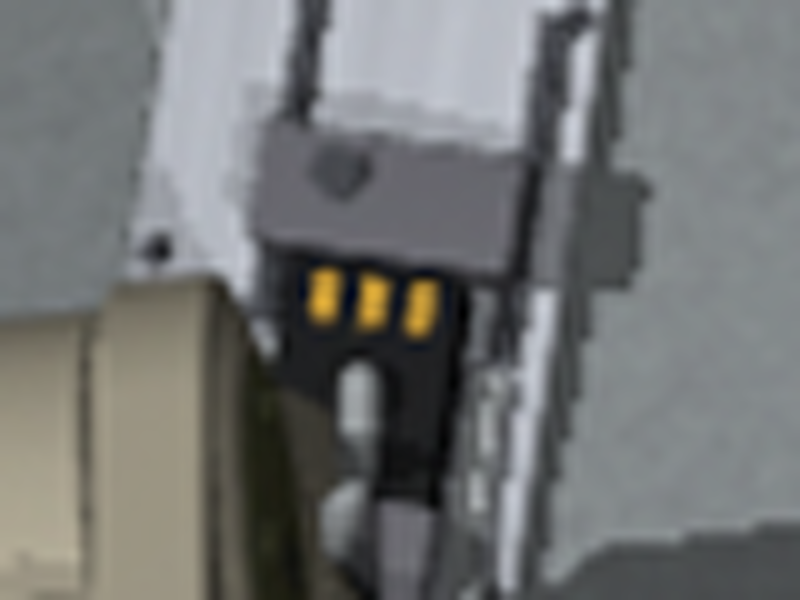

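View pics/15s.png

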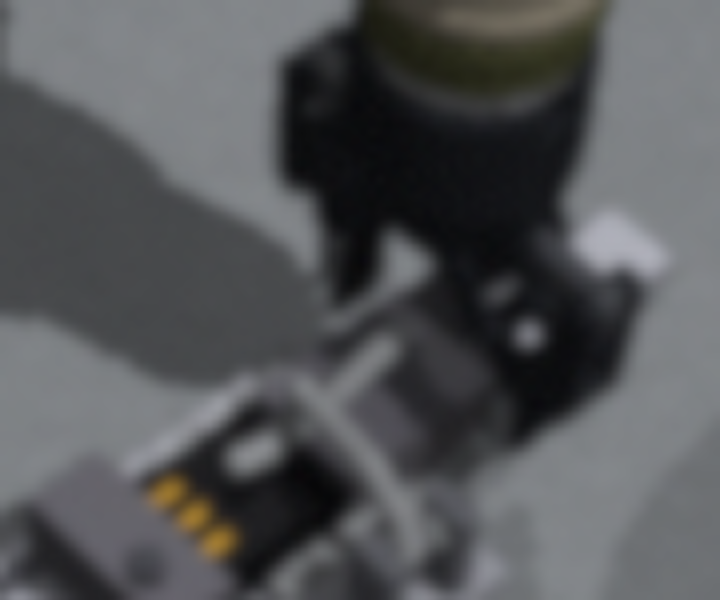

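Released, and the strips are still at the block's edge at top crop (375,270). Now I'll lift straight up and back away.

Call:
servo_tool(
  moves=[
    [-0.3,0,0,0,-0.6],
    [-0.5,0,0,0,-0.6],
    [-1,0,0,0,-0.6],
    [-1.5,0,0,0,-0.6],
    [-2,0,0,0,-0.6],
    [-2,0,0,0,-0.6],
    [-2,0,0,0,-0.6],
    [-2,0,-1,0,-0.6],
    [-2,0,-2,0,-0.6],
    [-1,0,-2,0,-0.6],
  ],
)

```text
clock: 43.25
tcp_pos: [0.4807, 0.1567, 0.1661]
orientation: [0.707, 0.046, 0.705, -0.045]
wrist_force: [0.5, -0.9, -0.6]
finger_gap: 0.0685
```

Call:
servo_tool(
  moves=[
    [0,-2,-1,0,-0.6],
    [0,-3,0,0,-0.6],
    [0,-3,0,0,-0.6],
    [0,-3,0,0,-0.6],
    [0,-3,0,0,-0.6],
    [0,-3,0,0,-0.6],
    [0,-3,0,0,-0.6],
    [0,-2,0,0,-0.6],
    [0,0,0,0,-0.6],
    [0,0,0,0,-0.6],
  ],
)

```text
clock: 44.5
tcp_pos: [0.4424, -0.0601, 0.1643]
orientation: [0.706, 0.046, 0.705, -0.045]
wrist_force: [-1.0, -0.1, -0.2]
finger_gap: 0.0682
```

```bash
python3 - <<'E'
from zoom import *
from plan import cf
cf(); c_,s_=np.cos(QC[2]),np.sin(QC[2])
q=np.array([*cr([.0187,0,0])[:2],QC[2]])
t=optics.read_camera("top"); s=optics.read_camera("scene")
zoom(t,q,.014,(225,180),(80,75),8,"pics/16t.png",0); zoom(s,q,.014,(310,250),(90,75),8,"pics/16s.png",0)
zoom(t,q,.014,(225,180),(80,75),8,"pics/17t.png",1)
E
```

```text
t 44.5 tcp [ 0.4424 -0.0601  0.1643] x [ 0.001  0.    -1.   ] jaw yaw 1.4419 F [-1.  -0.1 -0.2] gap 0.0682 j [-0.32  0.1  -0.39  1.08  0.   -0.19]
tcp in cradle x -0.0857 y -0.2188 yawerr 0.0001 nose~0.0313  Fcradle x -0.9 y -0.3 z -0.2
```

View pics/17t.png

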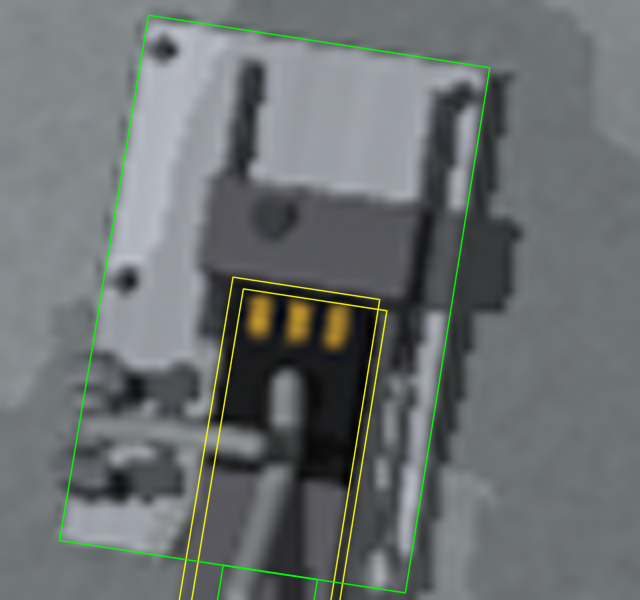

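View pics/16s.png

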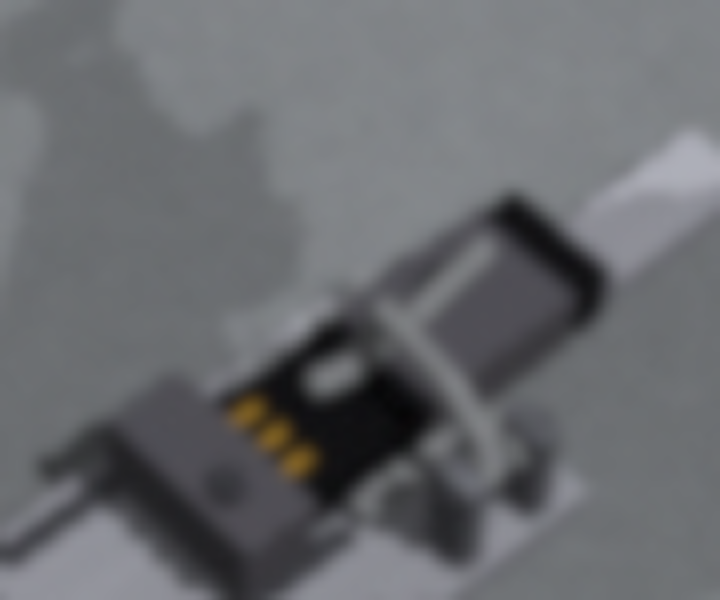

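The pack hasn't moved since the push: the strips are at row ≈217 both before and after release. It lies straight between the guides, with the arm across its top. Handing in.

```bash
python3 -c "
from workcell import order
print(order.hand_in())"
```

```text
the job is handed in; nothing more can be done
None
```

The battery pack is in the cradle, pushed up against the contact block and released, and I handed the job in at about 44.5 s. No verdict was reported. I couldn't read the plunger or hold-down arm joints, so these checks rest on the camera pictures and wrist force.

- **Sliding in:** I gripped the pack near its tail, set it on the tongue and slid it under the arm. At first the robot's flexing pressed the tail down and added friction, which pushed the wrist force to about 22 N along the slide and 28 N upward. I backed off and eased that out. After that the push was about 15 N while lifting the arm and 8–10 N once under it.
- **Finding the block:** The force began to rise as the nose met the plunger, at about x 82 mm in the cradle. Movement stopped about 6 mm further on, at about 88 mm. One more millimetre of command gave no motion, only force, up to 18 N at the wrist. About 8 N of that was friction, so I put the force on the block at around 10 N.
- **Final checks:** I took the push off before opening the fingers. The brass strips are at the same picture row before and after release, so I think the plunger is still fully in. The pack looks centred and straight in the guides, the arm lies across its top, and the robot is clear with wrist force near zero. I kept clear of the bystanders but did not measure their positions at the end.
- **Disagreement:** Just above the tongue, automatic edge fits in both pictures gave a pack angle that disagreed with the gripper's, by far the most in the scene view. I used the gripper pose and the overlay pictures instead, and the pack then slid in without jamming sideways.

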